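# Stack side-bar blanks in the drilling jig

### The arm

A 6-joint arm with a two-finger parallel gripper is mounted at the origin on a cart in front of the work surface, level with it; the furniture and walls round the work are solid. World frame = base frame: x ahead of the robot, y to its left, z up, the work surface at z = 0. Lengths are in m, angles in rad, forces in N, time in s.
With the tool pointing down it reaches from about 0.35 to 0.95 m from the base axis. Payload 17.4 kg.
Tool frame: the origin (TCP) lies between the finger pads; the fingertips stand 14 mm ahead of it and the grasp point (between the pads) lies 5 mm behind it (manip.tips_ahead is the distance from the TCP to the fingertips, in m); z points along the fingers, y is the line along which they close (so a half turn about z gives the same grasp; the last joint's range is limited). The gripper opens to 93 mm and grips with 3 to 60 N. Pads are 15 mm wide; open, the fingers measure 128 mm over their backs; the gripper's body (75 mm by 188 mm) begins 65 mm behind the grasp point.
Start: joints at [1.194, 0.116, 1.442, -0, 1.584, -0.038], TCP at [0.224, 0.637, 0.205] pointing down, gripper open.
Joint ranges: [-2.83, 2.83], [-0.83, 2.19], [0.07, 2.5], [-1.14, 4.28], [0.01, 3], [-2.97, 2.97]. Speed limits (rad/s): [1.89, 1.89, 2.22, 3.14, 3.14, 3.14].

### API

Orientations are given as a unit quaternion [w, x, y, z].
In Python, from workcell import manip, get_image, camera_model gives the robot as it stands.
- The arm moves only by the tool drive_tool, never from a script. Its argument "plan" is a list of rows, each an object with "linear": the shift along the tool's x, y, z in units of 50 mm (1.0 is 50 mm), a list of three; "spin": the turn about the tool's z in degrees. In form: [{"linear": [tx, ty, tz], "spin": spin}, ...]. A call has 1 to 10 rows; each row is the pose to reach, as a shift and turn from the pose commanded when the call began, along the tool's axes at that moment; what a row does not reach only later rows make up. A row lasts 1/10 s, in which the tool goes at most 50 mm and 8.59 degrees, less where a joint would pass 70% of its speed; a pose out of reach is approached as far as the arm can. A call with a gripper value outside its range is refused whole. "gripper" is the closure, from -1 (fully open) to 1 (shut), so that 0 is half open, set as the call begins (left out, the last holds). The fingers move at their own pace and stop on an object; the grip force is fixed at half the most. Time passes only in rows, so rows that repeat a pose let the fingers close. It gives the time, the measured TCP pose, the force, the opening and the grip force at its end, in the units of the state.
- manip.observe(): the state, without advancing time (a new reading comes with each control period).
- get_image(name): name is "scene" or "side" or "wrist"; returns (picture, depth): 480x640x3 uint8, red, green, blue; 480x640 float32, m along the optical axis (not along the pixel's ray), 0 where there is no reading.
- camera_model(name): a dict with "intrinsics" (3x3 intrinsics, pixels), "R" (3x3) and "t" (3): a world point X has camera coordinates R X + t. Camera axes: x right, y down, z forward; pixel columns grow to the right and rows downward; lengths in m; the calibration is good to about 2 mm. A picture is of the moment at which its call begins: read the wrist's pose just before it. camera_model takes no time and is no camera call; for the wrist camera it gives the pose at the moment of the call.
- manip.close_job(): hands the job in; it is judged then, once.
The state is a dict: "time_s": time; "qpos": joint angles; "dq": joint speeds; "tau": joint torques, N m; "ee_pos": TCP position; "orientation": TCP orientation; "contact_force": force on the tool from outside, world axes, zero at the start; "moment": the same for the moment, N m; "finger_gap": opening from 0.0 (shut) to 1.0 (fully open); "grasp_force": force on a finger pad.
Only numpy, scipy, OpenCV 4.12 (cv2) and the standard library are available. Lean on these libraries where they do the work, as an engineer would, in place of code of your own. Each camera call takes 0.05 s, during which the arm holds its last target. There are 200 camera calls.

### The job

Set up the brace side bars for stack drilling. Swing the jig's clamp open; then slide each flat blank over the front edge of the surface plate, take it by the end that sticks out (never pry it up off the face of the plate) and lay it in the jig's channel, one on another, with their far ends up against the stop. Then lift the drill guide off its hook, seat it on the stack with its ears down in the gaps of the rails, swing the clamp down onto the stack, and leave the other things on the bench where they are.

Things in the scene. Friction and masses are not known exactly. Their poses are not given: they have to be found in the camera images.
- plate: dark cast-iron surface plate, fixed, 240 (x) x 300 (y) x 50 mm high; origin at the centre of its underside on the bench, z up, top face at z = 50 mm, flat, no rim. Front edge (towards the robot) at its own x = -120 mm; a round knob sticks out 32 mm at each side, at half depth. Blanks slide on it with ordinary friction (about 0.6); fingertips pressed on a blank hold better.
- blank_1: bare aluminium flat bar (brace side-bar blank), 210 (x) x 30 (y) x 3 mm thick, 50 g, lying loose on the plate, its length roughly along the plate's x; origin at the centre of its underside, own -x end to the front. Two or three blanks are there, all alike; an absent one reads None. With more than half its length out it tips off.
- blank_2: another blank, alike
- blank_3: another blank, alike
- blank_1_front (a point): middle of blank_1's front end (its own x = -105 mm), half-way up its thickness
- blank_2_front (a point): the same on blank_2
- blank_3_front (a point): the same on blank_3
- jig: grey drilling jig, fixed; origin under the middle on the bench, its own x pointing away from the robot, z up. Bed 60 mm wide, from x = -65 to +75 mm, top at z = 45 mm. A blank against the stop has its origin at x = -35 mm and sticks out 75 mm in front of the bed, with free air under that end down to the bench. Base flange 12 mm high, 96 mm wide, x = -65 to +145 mm.
- jig_seat (a point): point on the bed's top, at the jig's x = -18, y = 0, where the guide's origin belongs (higher by the stack's 6 or 9 mm). A channel 35 mm wide (y) lies between two rails; they rise to z = 67 mm, flared outward above 58 mm, outer edges at y = +-30 mm, and run from x = -53 to +33 mm but for a gap from x = -31 to -5 mm for the guide's ears.
- jig_stop (a point): middle of the end stop's face at bed height: the jig's x = 70, y = 0, z = 45 mm; the stop is 44 mm wide and its top is at z = 58 mm
- clamp (a joint): hinge of the jig's hold-down clamp, rad: 0 = fully down, grows as it opens, up to 1.6; on two or three blanks it rests at about 0.04 to 0.1. L-shaped: an arm with a rubber pad points forward, the pad over the jig's x = 46 mm; a handle stands upright when down, points back (the jig's +x) when open. Loose hinge: by its weight it falls shut below about 0.9 and stays open beyond 1.2.
- clamp_grip (a point): point on the axis of the clamp's black round handle, 20 mm in diameter, 62 mm from the hinge; the handle ends 23 mm beyond it, its black part begins 32 mm before it
- clamp_hinge (a point): centre of the clamp's hinge axis, which runs along the jig's y; fixed, at the jig's x = 112, y = 0, z = 76 mm
- stand: hook stand, fixed: round foot 100 mm across and a 260 mm post; origin at the centre of the foot's underside. A level rod 8 mm thick runs at z = 235 mm from the post to its own x = -82 mm, where its end turns up to x = -92, z = 250 mm (top).
- guide: steel drill guide, 0.32 kg, hanging upright from the hook's rod by its bail, own x along the rod: a block 56 (x) x 31 (y) x 46 mm high with two brass bushes in its top; at its foot an ear 20 mm long (x), 8 mm high at each side, 52 mm over the ears. Origin at the centre of the underside. Raise it 16 to 20 mm to clear the hook's end, then draw it off forward.
- guide_bail (a point): inside top of the guide's wire bail, where it hangs on the hook (guide z = 80 mm). The bail is 27 mm wide (y), stands in the middle of the guide's top, 5 mm thick, and is open from z = 46 to 80 mm
- rivet_tin: low round tin, 65 mm across, 27 mm high, bystander: leave alone
- strap_coil: coil of white webbing, 63 mm across, 25 mm high, bystander: leave alone
There are look-alikes about, which are no part of the job. There is more than one size of the guide; the job needs the smaller.

How it is judged:
By the outcome, as a careful person would: the job done as asked, in the order asked, and still so for the second after the job is handed in, with the robot touching nothing.
Of blank_1, blank_2, blank_3 only 2 to 3 are there at a start; the rules pass over those that are not, and their reading is None.
At some moment in a run one of blank_1, blank_2, blank_3 may be knocked a few centimetres aside while the robot is not near it.
It also fails if it takes over 210 s, if anything falls off the work surface, if the arm or the gripper's body presses on something with over 40 N, if the wrist force passes 120 N, or if a joint passes its speed limit or range.

## Working session

There is one attempt and no reset: what is moved stays moved. The work goes in short steps, Python scripts to look and compute and a tool call to move; the robot and the scene stay as the last step left them, time stands still between calls to the robot, and variables do not carry over. Pictures are saved under pics/ and viewed, at most 14 in all, crops included, and the job is handed in when it is done.

Besides the shell and the picture viewer there is one more tool, called after "Call:" in YAML: its name, and indented under it one key for each argument. drive_tool: Moves the arm, as the interface text tells. Its arguments: {"type":"object","properties":{"plan":{"type":"array"},"gripper":{"type":"number"}},"required":["plan"]}

```bash
mkdir -p pics; ls; cat > h.py <<'E'
import numpy as np, cv2
from workcell import manip, get_image, camera_model
def snap(name, fn=None):
    M=camera_model(name); im,d=get_image(name)
    if fn: cv2.imwrite(f'pics/{fn}.png', im[:,:,::-1])
    np.savez(f'/tmp/{fn or name}.npz', im=im,d=d,K=M['intrinsics'],R=M['R'],t=M['t'])
    return im,d,M
def cloud(f):
    z=np.load(f'/tmp/{f}.npz'); d=z['d']; K=z['K']
    v,u=np.mgrid[:480,:640]
    c=np.stack([(u-K[0,2])/K[0,0]*d,(v-K[1,2])/K[1,1]*d,d],-1)
    P=(c-z['t'])@z['R']; P[d<=0]=np.nan
    return P,z['im']
def proj(f,X):
    z=np.load(f'/tmp/{f}.npz'); c=z['R']@np.array(X)+z['t']; p=z['K']@c; return p[:2]/p[2]
E
python3 - <<'E'
from h import *
s=manip.observe(); print(s)
a=snap('scene','scene0'); b=snap('side','side0')
for M in (a[2],b[2]): print(M['R'].round(2).tolist(), M['t'].round(2), (-np.array(M['R']).T@M['t']).round(2))
E
```

```text
pics
{'time_s': 0.0, 'qpos': array([ 1.19418927e+00,  1.16488464e-01,  1.44228400e+00, -2.85455322e-05,
        1.58400824e+00, -3.78263336e-02]), 'dq': array([-0.00085903,  0.00020232, -0.00029578, -0.0023423 , -0.00170317,
        0.00038767]), 'tau': array([ 7.13138488e-04, -7.21275330e+01, -6.22602940e+01,  7.80547829e-02,
        2.41195515e-02, -1.22063157e-04]), 'ee_pos': array([0.22427636, 0.63640645, 0.20429189]), 'orientation': array([-1.08247293e-04,  1.68581614e-01,  9.85687520e-01, -5.84256897e-04]), 'contact_force': array([ 0.60907398,  0.4179829 , -0.34928887]), 'moment': array([-0.01456318,  0.02613483,  0.00551764]), 'grasp_force': 0.0, 'finger_gap': 0.9971033861035051}
[[0.78, -0.63, 0.02], [-0.27, -0.35, -0.9], [0.57, 0.69, -0.44]] [-0.48  0.27  0.76] [ 0.02 -0.73  0.58]
[[0.94, -0.33, 0.02], [-0.15, -0.5, -0.85], [0.29, 0.8, -0.53]] [-0.55  0.17  1.36] [ 0.15 -1.18  0.88]
```

View pics/scene0.png

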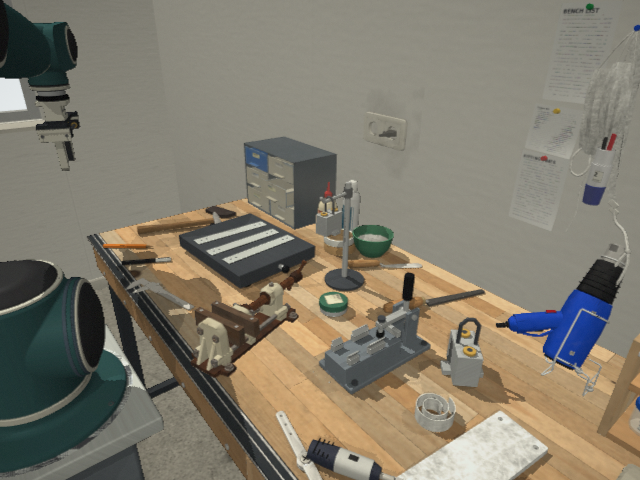

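View pics/side0.png

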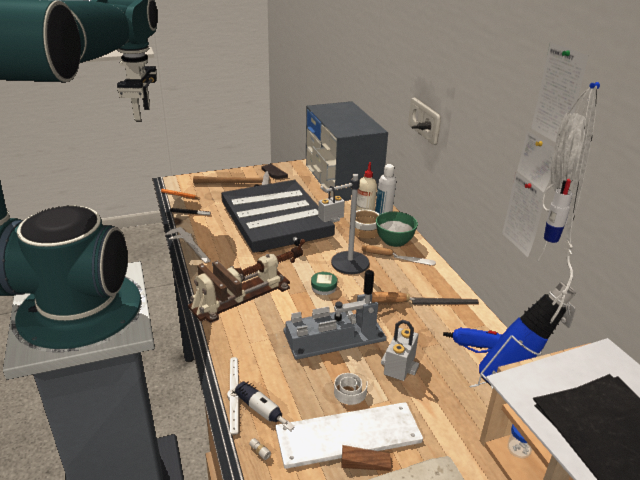

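The scene shows three blanks on the dark plate (scene 180–314, 213–285). The jig is at (375,345), with its clamp handle black and upright at (408,290). There are two guide candidates: a block hanging from the stand's hook (scene 328,222; side 330,207) and a larger block standing on the bench (scene 463,355). The hanging one fits "hanging on the hook, smaller". I'll confirm that in a wrist crop.

```bash
python3 - <<'E'
from h import *
for f in ('scene0','side0'):
    P,im=cloud(f); X,Y,Z=P[...,0],P[...,1],P[...,2]
    def rect(m,n):
        m=m.astype(np.uint8); nl,l,st,_=cv2.connectedComponentsWithStats(m)
        for k in range(1,nl):
            if st[k,4]<40: continue
            p=P[l==k]; r=cv2.minAreaRect((p[:,:2]*1000).astype(np.float32))
            print(f,n,st[k].tolist(),'c',np.round(r[0],1),'sz',np.round(r[1],1),'ang',round(r[2],1),'z',(p[:,2].min()*1000).round(1),(np.median(p[:,2])*1000).round(1))
    g=im.astype(int); bright=g.min(-1)>140
    on=(Z>.04)&(Z<.06)&(X>.3)&(Y>.1)&(X<.95)
    rect(on,'plate?')
    rect(on&bright&(Z<.058),'blank')
    rect((Z>.15)&(Z<.28)&(X>.4)&(Y<.5)&(X<.9)&(Y>-.3),'tall')
    rect((Z>.035)&(Z<.15)&(X>.3)&(Y<.1)&(X<.9)&(Y>-.4),'mid')
E
```

```text
scene0 plate? [72, 125, 173, 37, 685] c [ 680.  1335.5] sz [499.3 844.9] ang 0.0 z 40.0 50.2
scene0 plate? [247, 187, 72, 31, 385] c [750.  435.6] sz [ 91.8 304.9] ang 17.2 z 40.0 49.3
scene0 plate? [336, 199, 7, 9, 40] c [920.1 298.6] sz [ 7.1 36.3] ang 0.7 z 40.3 48.9
scene0 plate? [359, 210, 25, 16, 149] c [921.5 151.2] sz [  8.9 101.8] ang 0.3 z 40.1 50.4
scene0 plate? [179, 213, 136, 64, 4410] c [537.8 252.9] sz [242.7 322.1] ang 4.3 z 40.1 49.9
scene0 plate? [350, 220, 15, 12, 76] c [840.3 123.7] sz [57.9 32.5] ang 71.1 z 41.1 52.1
scene0 blank [194, 222, 72, 22, 343] c [531.1 308.9] sz [210.   42.1] ang 1.1 z 47.6 52.4
scene0 blank [207, 229, 72, 26, 399] c [530.6 237.7] sz [210.6  41.6] ang 3.2 z 47.4 52.3
scene0 blank [223, 235, 71, 28, 432] c [542.5 175.8] sz [210.5  40.4] ang 5.3 z 47.7 52.4
scene0 tall [256, 142, 80, 42, 2305] c [816.3 398.9] sz [167.3 201.9] ang 0.0 z 150.0 196.6
scene0 tall [316, 180, 42, 57, 1163] c [725.6  46.9] sz [354.1  63.3] ang 34.9 z 150.4 194.3
scene0 tall [404, 273, 11, 10, 82] c [ 599.4 -275. ] sz [18.1 17.9] ang 57.5 z 150.1 157.9
scene0 mid
[... 1427 characters left out ...]
0 tall [318, 174, 42, 49, 977] c [623.8 -31.1] sz [105.8  45.7] ang 7.5 z 151.2 198.0
side0 tall [365, 270, 9, 9, 66] c [ 598.9 -272.7] sz [21.4 17.3] ang 66.1 z 150.1 158.1
side0 mid [348, 213, 8, 41, 215] c [664.1 -19.7] sz [16.1 13.9] ang 65.8 z 35.1 95.0
side0 mid [358, 212, 60, 29, 671] c [808.4  44.8] sz [150.  110.2] ang 0.4 z 35.1 48.2
side0 mid [212, 228, 107, 74, 1983] c [443.2  10.4] sz [387.  169.4] ang 27.6 z 35.0 67.0
side0 mid [285, 277, 93, 66, 2462] c [ 519.8 -270.1] sz [ 68.2 195.6] ang 88.4 z 35.0 51.6
side0 mid [388, 319, 22, 28, 303] c [ 626.2 -387.7] sz [63.3 31.4] ang 43.5 z 61.2 67.3
side0 mid [413, 332, 6, 18, 57] c [ 657.7 -389.1] sz [26.2 10.1] ang 50.7 z 36.4 63.7
```

```bash
cat >> h.py <<'E'
from scipy.spatial.transform import Rotation as Ro
def toolR():
    s=manip.observe(); q=s['orientation']; return s, Ro.from_quat([q[1],q[2],q[3],q[0]]).as_matrix()
def go(x,y,z,yaw=0):
    """yaw deg: tool x points along world direction 180+yaw (mod 180)"""
    s,R=toolR(); d=np.array([x,y,z])-s['ee_pos']*1000
    cur=np.degrees(np.arctan2(-R[1,0],-R[0,0]))
    sp=-((yaw-cur+90)%180-90)
    print('cur',(s['ee_pos']*1000).round(1),'yaw',cur.round(2),'-> lin',(R.T@d/50).round(2).tolist(),'spin',round(sp,1))
E
python3 - <<'E'
from h import *
s,R=toolR(); M=camera_model('wrist'); C=-M['R'].T@M['t']
print('cam in tool',(R.T@(C-s['ee_pos'])).round(3),'axes',(M['R']@R).round(2).tolist(),M['intrinsics'])
go(470,-272,350,0)
E
```

```text
cam in tool [ 0.07  -0.001 -0.179] axes [[0.0, 1.0, -0.0], [-0.97, 0.0, -0.26], [-0.26, 0.0, 0.97]] [[380.56354222   0.         316.3899841 ]
 [  0.         380.56354222 232.9876301 ]
 [  0.           0.           1.        ]]
cur [224.3 636.4 204.4] yaw -19.41 -> lin [-10.67, -15.51, -2.9] spin -19.4
```

Call:
drive_tool:
  plan:
    - {"linear": [0, 0, -1], "spin": -6}
    - {"linear": [-0.5, -1, -2], "spin": -12}
    - {"linear": [-1.1, -1.8, -2.9], "spin": -19.4}
    - {"linear": [-10.67, -15.5, -2.9], "spin": -19.4}
    - {"linear": [-10.67, -15.5, -2.9], "spin": -19.4}
    - {"linear": [-10.67, -15.5, -2.9], "spin": -19.4}
    - {"linear": [-10.67, -15.5, -2.9], "spin": -19.4}
    - {"linear": [-10.67, -15.5, -2.9], "spin": -19.4}
    - {"linear": [-10.67, -15.5, -2.9], "spin": -19.4}
    - {"linear": [-10.67, -15.5, -2.9], "spin": -19.4}

```text
time_s: 1.1
ee_pos: [0.3316, 0.2248, 0.3331]
orientation: [0.0, -0.0, 1.0, 0.0]
contact_force: [1.4, 0.1, -0.2]
finger_gap: 1.0
grasp_force: 0.0
```

```bash
python3 - <<'E'
from h import *
go(470,-272,350,0); print(manip.observe()['time_s'])
E
```

```text
cur [331.6 224.8 333.1] yaw 0.03 -> lin [-2.76, -9.94, -0.34] spin 0.0
1.1
```

Call:
drive_tool:
  plan:
    - {"linear": [-2.6, -9.5, -0.3], "spin": 0}
    - {"linear": [-2.6, -9.5, -0.3], "spin": 0}
    - {"linear": [-2.6, -9.5, -0.3], "spin": 0}
    - {"linear": [-2.6, -9.5, -0.3], "spin": 0}
    - {"linear": [-2.6, -9.5, -0.3], "spin": 0}
    - {"linear": [-2.6, -9.5, -0.3], "spin": 0}
    - {"linear": [-2.6, -9.5, -0.3], "spin": 0}
    - {"linear": [-2.6, -9.5, -0.3], "spin": 0}
    - {"linear": [-2.6, -9.5, -0.3], "spin": 0}
    - {"linear": [-2.6, -9.5, -0.3], "spin": 0}

```text
time_s: 2.1
ee_pos: [0.4617, -0.251, 0.3478]
orientation: [-0.0, 0.001, 1.0, 0.0]
contact_force: [0.7, 0.2, 0.6]
finger_gap: 0.998
grasp_force: 0.0
```

Call:
drive_tool:
  plan:
    - {"linear": [0, 0, 0], "spin": 0}
    - {"linear": [0, 0, 0], "spin": 0}
    - {"linear": [0, 0, 0], "spin": 0}

```text
time_s: 2.4
ee_pos: [0.4616, -0.2477, 0.3483]
orientation: [0.0, -0.0, 1.0, 0.0]
contact_force: [0.6, 0.4, 0.7]
finger_gap: 0.998
grasp_force: 0.0
```

```bash
python3 - <<'E'
from h import *
go(470,-272,350,0); snap('wrist','w1')
E
```

```text
cur [ 461.6 -247.7  348.3] yaw 0.01 -> lin [-0.17, -0.49, -0.03] spin 0.0
```

View pics/w1.png

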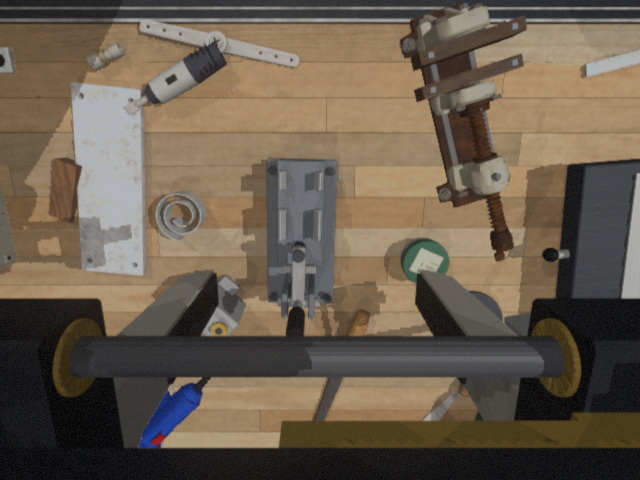

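The wrist view shows the jig at (302,230): base 267–337 × 158–305, four rail pieces, clamp arm at (298,270), handle at (297,325). The tin is at (427,260), the coil at (180,215), and the larger look-alike guide at (222,310) on the bench.

```bash
python3 - <<'E'
from h import *
P,im=cloud('w1'); X,Y,Z=[P[...,i]*1000 for i in range(3)]
def fit(n,lo,hi,x0=400,x1=650,y0=-350,y1=-200,bbox=(0,0,640,340)):
    m=(Z>lo)&(Z<hi)&(X>x0)&(X<x1)&(Y>y0)&(Y<y1); m[340:]=False
    nl,l,st,_=cv2.connectedComponentsWithStats(m.astype(np.uint8))
    for k in range(1,nl):
        if st[k,4]<25: continue
        p=P[l==k]*1000; r=cv2.minAreaRect(p[:,:2].astype(np.float32))
        print(n,st[k].tolist(),'c',np.round(r[0],1),'sz',np.round(r[1],1),'a',round(r[2],1),'z',np.median(p[:,2]).round(1))
fit('base',7,200); fit('flange',8,18); fit('rail',60,80); fit('bed',40,52);fit('arm',80,200)
# handle visible in full img
m=(Z>85)&(Z<175)&(X>540)&(X<650)&(Y>-300)&(Y<-240)
v,u=np.where(m); print('h',u.min(),u.max(),v.min(),v.max(),np.nanmean(P[m],0)*1000)
# distractor heights bench check
print('bench z',np.nanmedian(Z[180:280,345:390]))
E
```

```text
base [266, 158, 72, 178, 10580] c [ 528.8 -270.3] sz [ 96.  208.8] a 88.8 z 44.3
flange [266, 158, 32, 144, 1653] c [ 527.1 -305.9] sz [ 41.1 211.1] a 83.9 z 11.5
flange [305, 159, 33, 144, 2063] c [ 529.4 -242.8] sz [ 40.8 208.7] a 88.7 z 11.6
flange [288, 273, 4, 24, 27] c [ 604.2 -285.1] sz [38.6  3.7] a 4.9 z 12.1
rail [279, 171, 7, 19, 112] c [ 446.9 -290.2] sz [ 7.  21.3] a 89.3 z 64.8
rail [315, 172, 7, 19, 105] c [ 448.  -246.9] sz [ 7.1 21.8] a 86.1 z 64.5
rail [279, 210, 7, 30, 184] c [ 503.1 -291.4] sz [ 7.2 37.6] a 88.8 z 64.5
rail [314, 210, 7, 31, 159] c [ 503.8 -248. ] sz [ 7.3 37.6] a 88.2 z 65.0
rail [293, 245, 13, 5, 30] c [ 528.9 -269.9] sz [14.8  3. ] a 89.5 z 76.5
rail [282, 285, 11, 16, 59] c [ 591.5 -285.2] sz [18.   6.1] a 32.9 z 72.5
rail [309, 285, 6, 7, 37] c [ 586.  -254.5] sz [6.7 1.9] a 85.3 z 69.6
bed [277, 160, 48, 106, 3737] c [ 494.  -269.7] sz [ 60.1 139.1] a 88.8 z 44.6
arm [278, 247, 41, 89, 1536] c [ 572.9 -271.2] sz [51.  91.3] a 89.2 z 87.6
h 281 314 259 335 [ 596.4979598  -271.88235979  118.48720669]
bench z -0.46552472337040146
```

Call:
drive_tool:
  plan:
    - {"linear": [-0.8, -0.2, 0.5], "spin": 1.2}
    - {"linear": [-1.6, -0.4, 1], "spin": 1.2}
    - {"linear": [-2.79, -0.48, 1.5], "spin": 1.2}
    - {"linear": [-2.79, -0.48, 2], "spin": 1.2}
    - {"linear": [-2.79, -0.48, 2.8], "spin": 1.2}
    - {"linear": [-2.79, -0.48, 2.8], "spin": 1.2}
    - {"linear": [-2.79, -0.48, 2.8], "spin": 1.2}

```text
time_s: 3.15
ee_pos: [0.6011, -0.2716, 0.2096]
orientation: [0.0, 0.01, 1.0, -0.0]
contact_force: [-0.4, 0.4, 0.6]
finger_gap: 1.004
grasp_force: 0.0
```

```bash
python3 - <<'E'
from h import *
go(600.5,-272,133,-1.2)
E
```

```text
cur [ 601.1 -271.6  209.6] yaw -1.16 -> lin [0.01, -0.01, 1.53] spin 0.0
```

Call:
drive_tool:
  plan:
    - {"linear": [0, 0, 0.6], "spin": 0}
    - {"linear": [0, 0, 1.1], "spin": 0}
    - {"linear": [0, 0, 1.53], "spin": 0}
    - {"linear": [0, 0, 1.53], "spin": 0}

```text
time_s: 3.55
ee_pos: [0.6009, -0.2721, 0.1321]
orientation: [-0.0, 0.01, 1.0, 0.0]
contact_force: [-0.5, 0.5, -0.0]
finger_gap: 1.001
grasp_force: 0.0
```

Call:
drive_tool:
  plan:
    - {"linear": [0, 0, 0], "spin": 0}
    - {"linear": [0, 0, 0], "spin": 0}
    - {"linear": [0, 0, 0], "spin": 0}
    - {"linear": [0, 0, 0], "spin": 0}
    - {"linear": [0, 0, 0], "spin": 0}
    - {"linear": [0, 0, 0], "spin": 0}
    - {"linear": [0, 0, 0], "spin": 0}
    - {"linear": [0, 0, 0], "spin": 0}
  gripper: 0.8

```text
time_s: 4.35
ee_pos: [0.6012, -0.2724, 0.1317]
orientation: [-0.0, 0.011, 1.0, 0.0]
contact_force: [-0.8, -0.2, -0.2]
finger_gap: 0.363
grasp_force: 0.0
```

Call:
drive_tool:
  plan:
    - {"linear": [0, 0, 0], "spin": 0}
    - {"linear": [0, 0, 0], "spin": 0}
    - {"linear": [0, 0, 0], "spin": 0}
    - {"linear": [0, 0, 0], "spin": 0}
  gripper: 0.8

```text
time_s: 4.75
ee_pos: [0.6013, -0.2717, 0.1317]
orientation: [-0.0, 0.01, 1.0, 0.001]
contact_force: [-0.6, 5.3, 0.9]
finger_gap: 0.202
grasp_force: 30.0
```

Call:
drive_tool:
  plan:
    - {"linear": [-0.18, 0, 0.01], "spin": 0}
    - {"linear": [-0.36, 0, 0.05], "spin": 0}
    - {"linear": [-0.53, 0, 0.12], "spin": 0}
    - {"linear": [-0.69, 0, 0.21], "spin": 0}
    - {"linear": [-0.83, 0, 0.33], "spin": 0}
    - {"linear": [-0.96, 0, 0.46], "spin": 0}
    - {"linear": [-1.06, 0, 0.61], "spin": 0}
    - {"linear": [-1.14, 0, 0.78], "spin": 0}
    - {"linear": [-1.19, 0, 0.95], "spin": 0}
    - {"linear": [-1.21, 0, 1.05], "spin": 0}

```text
time_s: 5.75
ee_pos: [0.6637, -0.2732, 0.0804]
orientation: [0.002, 0.01, 1.0, 0.0]
contact_force: [8.7, 5.1, 6.9]
finger_gap: 0.206
grasp_force: 30.0
```

Call:
drive_tool:
  plan:
    - {"linear": [0, 0, 0], "spin": 0}
    - {"linear": [0, 0, 0], "spin": 0}
    - {"linear": [0, 0, 0], "spin": 0}
    - {"linear": [0, 0, 0], "spin": 0}
    - {"linear": [0, 0, 0], "spin": 0}
    - {"linear": [0, 0, 0], "spin": 0}
  gripper: -0.3

```text
time_s: 6.35
ee_pos: [0.6617, -0.2738, 0.0793]
orientation: [-0.0, 0.011, 1.0, -0.0]
contact_force: [-0.4, -1.0, 0.3]
finger_gap: 0.639
grasp_force: 0.0
```

Call:
drive_tool:
  plan:
    - {"linear": [0, 0, -1], "spin": 0}
    - {"linear": [0, 0, -2], "spin": 0}
    - {"linear": [0, 0, -3], "spin": 0}
    - {"linear": [0, 0, -4], "spin": 0}
    - {"linear": [0, 0.3, -5], "spin": 0}
    - {"linear": [0.3, 0.9, -5.4], "spin": 0}
    - {"linear": [1.0, 2, -5.4], "spin": -1}
    - {"linear": [1.6, 3, -5.4], "spin": -2}
    - {"linear": [2.2, 4, -5.4], "spin": -3}
    - {"linear": [2.8, 5, -5.4], "spin": -4}
  gripper: 0

```text
time_s: 7.35
ee_pos: [0.5456, -0.0543, 0.3493]
orientation: [0.0, -0.024, 1.0, -0.0]
contact_force: [0.1, 0.7, 0.9]
finger_gap: 0.499
grasp_force: 0.0
```

```bash
python3 - <<'E'
from h import *
go(510,240,350,3)
E
```

```text
cur [545.6 -54.3 349.3] yaw 2.81 -> lin [0.42, 5.91, -0.01] spin -0.2
```

```bash
python3 - <<'E'
from h import *
snap('wrist','w2')
z=np.load('/tmp/scene0.npz')['im']; c=cv2.resize(z[165:295,300:430],None,fx=3,fy=3,interpolation=cv2.INTER_CUBIC)
b=cv2.resize(z[300:400,430:500],None,fx=3.9,fy=3.9,interpolation=cv2.INTER_CUBIC)
cv2.imwrite('pics/guides.png',np.hstack([c,b[:390,:273]])[:,:,::-1])
E
```

```text
(no output)
```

View pics/w2.png

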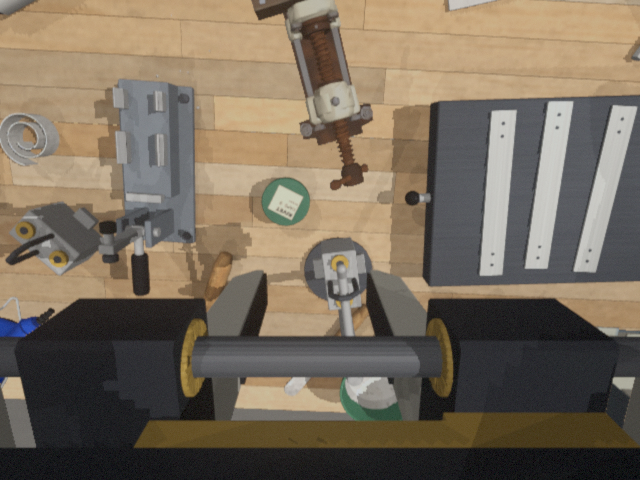

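View pics/guides.png

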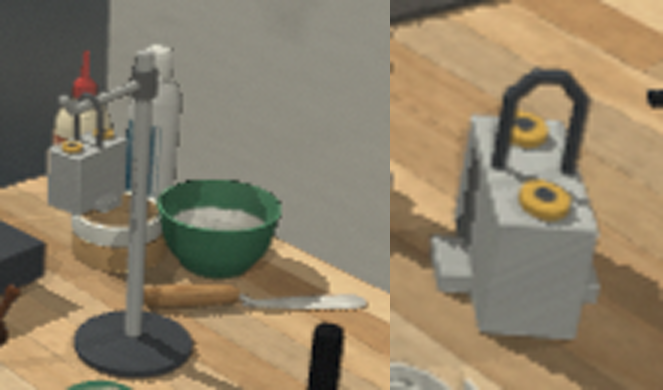

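Call:
drive_tool:
  plan:
    - {"linear": [0.1, 1, 0], "spin": 0}
    - {"linear": [0.2, 2, 0], "spin": 0}
    - {"linear": [0.3, 3, 0], "spin": 0}
    - {"linear": [0.4, 4, 0], "spin": 0}
    - {"linear": [0.42, 5, 0], "spin": 0}
    - {"linear": [0.42, 5.8, 0], "spin": 0}
    - {"linear": [0.42, 5.8, 0], "spin": 0}
    - {"linear": [0.42, 5.8, 0], "spin": 0}

```text
time_s: 8.2
ee_pos: [0.5117, 0.2336, 0.3491]
orientation: [-0.0, -0.025, 1.0, -0.0]
contact_force: [-0.6, -0.5, -0.5]
finger_gap: 0.499
grasp_force: 0.0
```

```bash
cat >> h.py <<'E'
def blanks(f,zlo=49,zhi=62,x0=250,x1=720,y0=80,y1=400,bright=130):
    P,im=cloud(f); Q=P*1000
    m=(im.min(-1)>bright)&(Q[...,2]>zlo)&(Q[...,2]<zhi)&(Q[...,0]>x0)&(Q[...,0]<x1)&(Q[...,1]>y0)&(Q[...,1]<y1)
    m=cv2.morphologyEx(m.astype(np.uint8),cv2.MORPH_CLOSE,np.ones((5,5)))
    nl,l,st,_=cv2.connectedComponentsWithStats(m)
    for k in range(1,nl):
        if st[k,4]<150: continue
        p=Q[l==k]; p=p[np.isfinite(p[:,0])]; r=cv2.minAreaRect(p[:,:2].astype(np.float32))
        bx=cv2.boxPoints(r); e0=bx[1]-bx[0]; e1=bx[2]-bx[1]; L=e0 if np.hypot(*e0)>np.hypot(*e1) else e1
        L=L*np.sign(L[0]); yaw=np.degrees(np.arctan2(L[1],L[0]))
        print(st[k].tolist(),'c',np.round(r[0],1),'sz',np.round(sorted(r[1]),1),'yaw',round(float(yaw),1),'z',np.median(p[:,2]).round(1),'front',(np.array(r[0])-L/2).round(1))
E
python3 - <<'E'
from h import *
snap('wrist','w3'); blanks('w3')
P,im=cloud('w3'); Q=P*1000
m=(Q[...,2]>42)&(Q[...,2]<60)&(Q[...,0]>380)&(Q[...,0]<680)&(Q[...,1]>60)&(Q[...,1]<430)
m[340:]=False
for lo,hi in((42,60),(46.5,52)):
    mm=m&(Q[...,2]>lo)&(Q[...,2]<hi); r=cv2.minAreaRect(Q[mm][:,:2].astype(np.float32)); print('plate',r)
# front edge line per y
for y in (180,240,300,330):
    s=m&(abs(Q[...,1]-y)<3); print(y,np.sort(Q[s][:,0])[:3].round(1),np.nanmedian(Q[s][:,2]))
go(0,0,0,0)
E
```

```text
[305, 119, 25, 164, 3949] c [531.1 234.7] sz [ 30.3 211.3] yaw 3.5 z 52.6 front [425.6 228.4]
[356, 123, 38, 163, 3667] c [532.1 306.6] sz [ 30.9 211.9] yaw -0.1 z 52.7 front [426.2 306.8]
[250, 127, 36, 163, 3764] c [543.8 173. ] sz [ 30.7 212.1] yaw 5.3 z 52.6 front [438.2 163.3]
plate ((538.4479370117188, 242.39198303222656), (239.62173461914062, 348.69427490234375), 4.509784698486328)
plate ((538.3867797851562, 243.28369140625), (239.5795440673828, 299.6984558105469), 4.493963718414307)
180 [423.3 423.3 423.4] 52.254963447809594
240 [419.1 419.2 419.2] 52.534822409240945
300 [413.5 414.8 415. ] 52.585237702864845
330 [412.2 412.2 412.2] 49.675367982291405
cur [511.9 232.8 349.2] yaw 2.81 -> lin [10.45, -4.15, 6.99] spin 2.8
```

w2 shows the clamp open: handle at (140,270), pointing back. The hanging block at (342,275) on the stand is the smaller guide, and the one at (55,235) on the bench is visibly bigger. Blanks found on the plate are at (532,307), (531,235) and (544,173) mm, all at z 52.6 as expected. I'll start with the middle one.

Call:
drive_tool:
  plan:
    - {"linear": [-0.3, 0.02, 1], "spin": -0.6}
    - {"linear": [-0.78, 0.02, 2], "spin": -0.6}
    - {"linear": [-0.78, 0.02, 3], "spin": -0.6}
    - {"linear": [-0.78, 0.02, 4], "spin": -0.6}
    - {"linear": [-0.78, 0.02, 4.8], "spin": -0.6}
    - {"linear": [-0.78, 0.02, 5.3], "spin": -0.6}
    - {"linear": [-0.78, 0.02, 5.48], "spin": -0.6}
    - {"linear": [-0.78, 0.02, 5.48], "spin": -0.6}
    - {"linear": [-0.78, 0.02, 5.48], "spin": -0.6}
    - {"linear": [-0.78, 0.02, 5.48], "spin": -0.6}
  gripper: 1

```text
time_s: 9.25
ee_pos: [0.5517, 0.236, 0.0773]
orientation: [0.001, -0.029, 1.0, 0.0]
contact_force: [-0.1, 0.5, 0.5]
finger_gap: 0.009
grasp_force: 0.0
```

```bash
python3 - <<'E'
from h import *
go(551,236,66,3.5)
E
```

```text
cur [551.7 236.   77.3] yaw 3.37 -> lin [0.02, 0.0, 0.23] spin -0.1
```

Call:
drive_tool:
  plan:
    - {"linear": [0, 0, 0.1], "spin": 0}
    - {"linear": [0, 0, 0.17], "spin": 0}
    - {"linear": [0, 0, 0.17], "spin": 0}

```text
time_s: 9.55
ee_pos: [0.5505, 0.2359, 0.0662]
orientation: [-0.0, -0.03, 1.0, -0.0]
contact_force: [-0.3, -0.0, 0.2]
finger_gap: 0.009
grasp_force: 0.0
```

Call:
drive_tool:
  plan:
    - {"linear": [0, 0, 0.03], "spin": 0}
    - {"linear": [0, 0, 0.03], "spin": 0}

```text
time_s: 9.75
ee_pos: [0.5507, 0.2359, 0.065]
orientation: [-0.0, -0.03, 1.0, -0.0]
contact_force: [0.5, 0.4, 1.1]
finger_gap: 0.004
grasp_force: 0.0
```

Call:
drive_tool:
  plan:
    - {"linear": [0, 0, 0.02], "spin": 0}
    - {"linear": [0, 0, 0.02], "spin": 0}

```text
time_s: 9.95
ee_pos: [0.5508, 0.2359, 0.0641]
orientation: [-0.0, -0.03, 1.0, -0.0]
contact_force: [0.3, 0.5, -0.1]
finger_gap: 0.006
grasp_force: 0.0
```

Call:
drive_tool:
  plan:
    - {"linear": [0, 0, 0.02], "spin": 0}
    - {"linear": [0, 0, 0.02], "spin": 0}

```text
time_s: 10.15
ee_pos: [0.5508, 0.2359, 0.0631]
orientation: [-0.0, -0.03, 1.0, -0.0]
contact_force: [-1.2, -0.2, -0.0]
finger_gap: 0.003
grasp_force: 0.0
```

```bash
python3 - <<'E'
from h import *
print(manip.tips_ahead, manip.observe()['contact_force']); snap('wrist','w4'); blanks('w4')
snap('side','s2')
c=cv2.resize(np.load('/tmp/s2.npz')['im'][140:260,200:350],None,fx=4,fy=4,interpolation=cv2.INTER_CUBIC); cv2.imwrite('pics/s2c.png',c[:,:,::-1])
E
```

```text
0.014 [-1.18718154 -0.20149749 -0.02943764]
[286, 5, 67, 281, 16419] c [492.1 232.3] sz [ 30.7 134.7] yaw 3.4 z 52.7 front [424.8 228.3]
[419, 17, 105, 305, 17208] c [500.6 306.5] sz [ 32.  149.4] yaw 0.0 z 52.8 front [425.9 306.5]
[140, 27, 91, 278, 16511] c [505.7 168.5] sz [ 32.3 135.6] yaw 5.3 z 52.6 front [438.2 162.2]
[311, 384, 12, 22, 208] c [628.5 239.7] sz [ 6.5 18. ] yaw 3.1 z 52.7 front [619.5 239.3]
```

View pics/s2c.png

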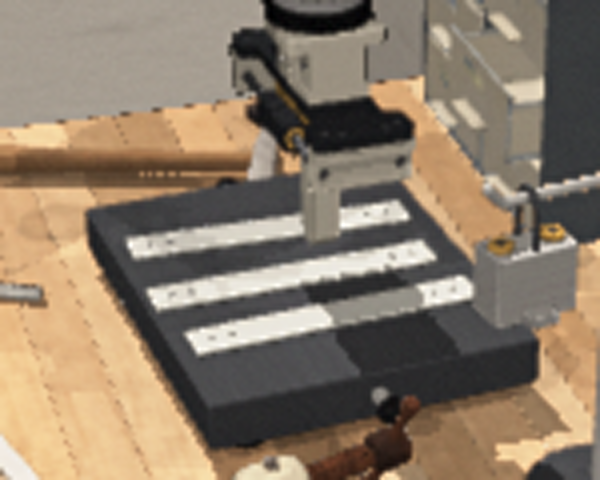

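```bash
python3 - <<'E'
from h import *
print('proj tip',proj('s2',[.551,.236,.049]), proj('s2',[.551,.236,.063]))
P,im=cloud('s2')
for v in range(190,206,2): print(v,(P[v,280]*1000).round(0),(P[v,284]*1000).round(0))
E
```

```text
proj tip [280.95140534 207.66426776] [280.89682425 203.39888771]
190 [545. 220. 115.] [556. 220. 114.]
192 [545. 222. 108.] [557. 222. 106.]
194 [545. 224. 100.] [557. 224.  98.]
196 [545. 225.  94.] [557. 222.  93.]
198 [545. 222.  89.] [555. 217.  90.]
200 [546. 228.  79.] [573. 278.  48.]
202 [558. 271.  48.] [568. 264.  50.]
204 [555. 261.  47.] [565. 254.  49.]
```

Call:
drive_tool:
  plan:
    - {"linear": [0, 0, 0.03], "spin": 0}
    - {"linear": [0, 0, 0.06], "spin": 0}
    - {"linear": [0, 0, 0.09], "spin": 0}

```text
time_s: 10.55
ee_pos: [0.5508, 0.2359, 0.0586]
orientation: [-0.0, -0.03, 1.0, -0.0]
contact_force: [0.2, 0.4, -0.9]
finger_gap: 0.005
grasp_force: 0.0
```

Call:
drive_tool:
  plan:
    - {"linear": [0, 0, 0.03], "spin": 0}
    - {"linear": [0, 0, 0.06], "spin": 0}
    - {"linear": [0, 0, 0.06], "spin": 0}

```text
time_s: 10.85
ee_pos: [0.5507, 0.2359, 0.0555]
orientation: [-0.0, -0.03, 1.0, -0.0]
contact_force: [0.1, 0.0, 0.3]
finger_gap: 0.001
grasp_force: 0.0
```

Call:
drive_tool:
  plan:
    - {"linear": [0, 0, 0.03], "spin": 0}
    - {"linear": [0, 0, 0.06], "spin": 0}
    - {"linear": [0, 0, 0.06], "spin": 0}

```text
time_s: 11.15
ee_pos: [0.5507, 0.2359, 0.0524]
orientation: [-0.0, -0.03, 1.0, -0.0]
contact_force: [-0.4, -0.2, 0.5]
finger_gap: 0.001
grasp_force: 0.0
```

```bash
python3 - <<'E'
from h import *
snap('side','s3'); snap('scene','c3')
for f in('s3','c3'):
    P,im=cloud(f); Q=P*1000
    m=(abs(Q[...,0]-551)<15)&(abs(Q[...,1]-236)<25)&(Q[...,2]>54)&(Q[...,2]<140)
    print(f,m.sum(),np.percentile(Q[m][:,2],[0,2,5,10]).round(1)) if m.any() else None
E
```

```text
s3 139 [54.1 54.3 54.8 68.5]
c3 287 [54.  54.4 70.2 75.7]
```

Call:
drive_tool:
  plan:
    - {"linear": [0, 0, 0.04], "spin": 0}
    - {"linear": [0, 0, 0.08], "spin": 0}
    - {"linear": [0, 0, 0.08], "spin": 0}

```text
time_s: 11.55
ee_pos: [0.5506, 0.2359, 0.0483]
orientation: [-0.0, -0.03, 1.0, -0.0]
contact_force: [0.9, 0.0, -0.0]
finger_gap: 0.004
grasp_force: 0.0
```

Call:
drive_tool:
  plan:
    - {"linear": [0, 0, 0.03], "spin": 0}
    - {"linear": [0, 0, 0.05], "spin": 0}
    - {"linear": [0, 0, 0.05], "spin": 0}

```text
time_s: 11.85
ee_pos: [0.5507, 0.2359, 0.0461]
orientation: [-0.0, -0.03, 1.0, -0.0]
contact_force: [0.1, 0.6, 0.7]
finger_gap: 0.006
grasp_force: 0.0
```

Call:
drive_tool:
  plan:
    - {"linear": [0, 0, 0.03], "spin": 0}
    - {"linear": [0, 0, 0.05], "spin": 0}
    - {"linear": [0, 0, 0.05], "spin": 0}

```text
time_s: 12.15
ee_pos: [0.5507, 0.2359, 0.0435]
orientation: [-0.0, -0.03, 1.0, -0.0]
contact_force: [0.3, 0.1, 0.6]
finger_gap: 0.004
grasp_force: 0.0
```

```bash
python3 - <<'E'
from h import *
snap('side','s4'); snap('scene','c4'); snap('wrist','w5')
a=cv2.resize(np.load('/tmp/c4.npz')['im'][150:290,180:320],(560,560),interpolation=cv2.INTER_CUBIC)
w=cv2.resize(np.load('/tmp/w5.npz')['im'],(240,180))
b=np.zeros((560,240,3),np.uint8); b[:180]=w
b[190:430]=cv2.resize(np.load('/tmp/s4.npz')['im'][160:220,250:310],(240,240))
cv2.imwrite('pics/c4.png',np.hstack([a,b])[:,:,::-1])
for z in (.043,.053,.065): print(z,proj('c4',[.5507,.2359,z]).round(1))
E
```

```text
0.043 [250.4 241.5]
0.053 [250.2 238.2]
0.065 [249.9 234.2]
```

View pics/c4.png

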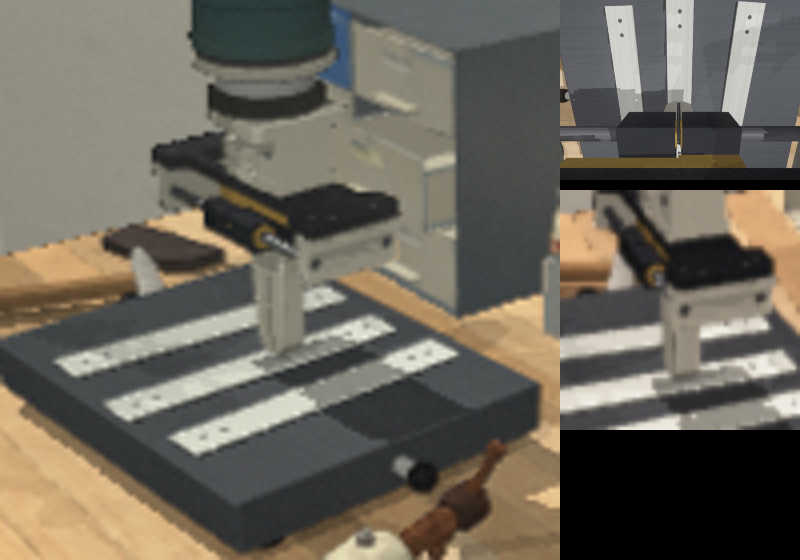

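The tip is just above the middle blank at crop (283,350), close to touching. I'll keep feeling downward in small steps.

Call:
drive_tool:
  plan:
    - {"linear": [0, 0, 0.02], "spin": 0}
    - {"linear": [0, 0, 0.03], "spin": 0}
    - {"linear": [0, 0, 0.03], "spin": 0}

```text
time_s: 12.6
ee_pos: [0.5507, 0.2359, 0.0421]
orientation: [-0.0, -0.03, 1.0, -0.0]
contact_force: [0.5, -0.3, -0.3]
finger_gap: 0.004
grasp_force: 0.0
```

Call:
drive_tool:
  plan:
    - {"linear": [0, 0, 0.02], "spin": 0}
    - {"linear": [0, 0, 0.03], "spin": 0}
    - {"linear": [0, 0, 0.03], "spin": 0}

```text
time_s: 12.9
ee_pos: [0.5507, 0.2359, 0.0406]
orientation: [-0.0, -0.03, 1.0, -0.0]
contact_force: [0.3, -0.6, -1.0]
finger_gap: 0.005
grasp_force: 0.0
```

Call:
drive_tool:
  plan:
    - {"linear": [0, 0, 0.02], "spin": 0}
    - {"linear": [0, 0, 0.04], "spin": 0}
    - {"linear": [0, 0, 0.04], "spin": 0}

```text
time_s: 13.2
ee_pos: [0.5509, 0.2359, 0.0396]
orientation: [0.0, -0.03, 1.0, 0.0]
contact_force: [-4.2, -1.5, 10.2]
finger_gap: 0.003
grasp_force: 5.0
```

Call:
drive_tool:
  plan:
    - {"linear": [0, 0, 0.02], "spin": 0}
    - {"linear": [0, 0, 0.04], "spin": 0}
    - {"linear": [0, 0, 0.04], "spin": 0}

```text
time_s: 13.5
ee_pos: [0.551, 0.236, 0.0396]
orientation: [0.0, -0.03, 1.0, 0.0]
contact_force: [-15.3, -6.3, 29.3]
finger_gap: 0.004
grasp_force: 15.0
```

Call:
drive_tool:
  plan:
    - {"linear": [0, 0, 0.02], "spin": 0}
    - {"linear": [0, 0, 0.04], "spin": 0}
    - {"linear": [0, 0, 0.04], "spin": 0}

```text
time_s: 13.8
ee_pos: [0.5511, 0.236, 0.0394]
orientation: [0.001, -0.03, 1.0, 0.0]
contact_force: [-25.5, -9.9, 49.7]
finger_gap: 0.005
grasp_force: 25.1
```

Call:
drive_tool:
  plan:
    - {"linear": [0, 0, -0.06], "spin": 0}
    - {"linear": [0, 0, -0.06], "spin": 0}

```text
time_s: 14.0
ee_pos: [0.5513, 0.2361, 0.0396]
orientation: [0.001, -0.03, 1.0, 0.0]
contact_force: [-6.1, -2.0, 19.0]
finger_gap: 0.005
grasp_force: 9.3
```

Call:
drive_tool:
  plan:
    - {"linear": [0.1, 0, 0], "spin": 0}
    - {"linear": [0.25, 0, 0], "spin": 0}
    - {"linear": [0.4, 0, 0], "spin": 0}
    - {"linear": [0.6, 0, 0], "spin": 0}
    - {"linear": [0.8, 0, 0], "spin": 0}
    - {"linear": [1.0, 0, 0], "spin": 0}
    - {"linear": [1.2, 0, 0], "spin": 0}
    - {"linear": [1.3, 0, 0], "spin": 0}
    - {"linear": [1.3, 0, 0], "spin": 0}

```text
time_s: 14.9
ee_pos: [0.4869, 0.2326, 0.0396]
orientation: [0.002, -0.03, 1.0, 0.001]
contact_force: [-0.8, -0.5, 15.7]
finger_gap: 0.006
grasp_force: 7.7
```

```bash
python3 - <<'E'
from h import *
snap('wrist','w6'); blanks('w6'); print(toolR()[0]['contact_force'])
E
```

```text
[281, 0, 77, 279, 19096] c [424.3 228.6] sz [ 30.4 116.2] yaw 3.4 z 52.7 front [366.3 225.2]
[442, 166, 89, 170, 9828] c [466.6 306.7] sz [32.4 80.9] yaw -0.1 z 52.8 front [426.2 306.8]
[132, 175, 81, 156, 8492] c [475.2 166. ] sz [32.  74.3] yaw 5.8 z 52.6 front [438.3 162.3]
[478, 377, 10, 39, 177] c [542.6 320.4] sz [ 5.2 25.9] yaw 2.7 z 52.8 front [529.7 319.8]
[311, 384, 12, 36, 274] c [549.7 235.4] sz [ 5.7 21. ] yaw 3.3 z 52.7 front [539.1 234.8]
[-1.34939868 -0.91610829 16.45372258]
```

Call:
drive_tool:
  plan:
    - {"linear": [0, 0, -0.5], "spin": 0}
    - {"linear": [0, 0, -1.0], "spin": 0}
    - {"linear": [1, 0, -1.0], "spin": 0}
    - {"linear": [2, 0, -1.0], "spin": 0}
    - {"linear": [2, 0, -1.0], "spin": 0}
    - {"linear": [2, 0, -1.0], "spin": 0}
    - {"linear": [2, 0, -1.0], "spin": 0}
  gripper: -0.2

```text
time_s: 15.65
ee_pos: [0.3867, 0.2263, 0.0879]
orientation: [0.0, -0.03, 1.0, 0.0]
contact_force: [-0.4, -0.4, 0.0]
finger_gap: 0.556
grasp_force: 0.0
```

```bash
python3 - <<'E'
from h import *
go(386.5,226,50,3.4)
snap('scene','c5'); snap('side','s5')
for f in('s5','c5'):
    P,im=cloud(f); Q=P*1000
    m=(abs(Q[...,0]-387)<12)&(abs(Q[...,1]-226)<55)&(Q[...,2]>58)&(Q[...,2]<160)
    print(f,m.sum(),np.percentile(Q[m][:,2],[0,2,5,10,90]).round(1),np.percentile(Q[m][:,1],[0,5,95]).round(1)) if m.any() else None
c=[cv2.resize(np.load('/tmp/c5.npz')['im'][150:290,130:270],(400,400),interpolation=cv2.INTER_CUBIC),cv2.resize(np.load('/tmp/s5.npz')['im'][130:250,180:300],(400,400),interpolation=cv2.INTER_CUBIC)]
cv2.imwrite('pics/c5.png',np.hstack(c)[:,:,::-1])
E
```

```text
cur [386.7 226.3  87.9] yaw 3.39 -> lin [0.0, -0.01, 0.76] spin -0.0
s5 171 [ 98.2 100.6 104.1 108.8 153.4] [179.2 180.3 255.9]
c5 389 [100.5 103.3 105.5 109.8 153.6] [179.  181.3 258. ]
```

View pics/c5.png

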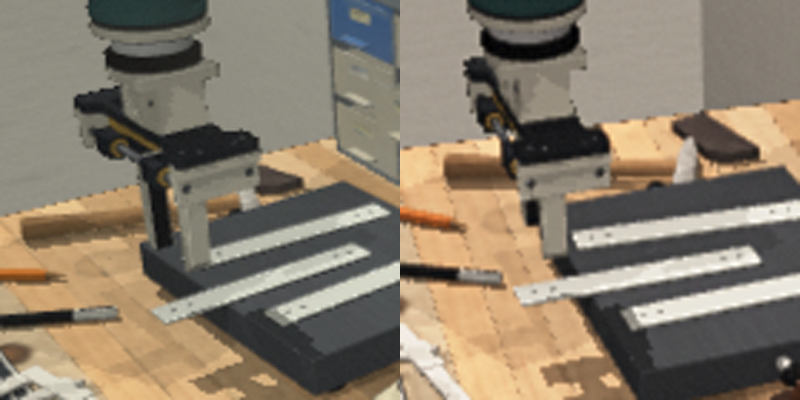

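The fingertips sit about 13.5 mm behind the reported TCP rather than ahead of it. Contact at TCP 39.6 on the 53 mm blank top and this view (tip at z≈101 with TCP 87.9) both agree, so I'll use tip z = TCP z + 13.5. The middle blank sticks out about 60 mm, with its end at crop (160,315).

Call:
drive_tool:
  plan:
    - {"linear": [0, 0, 0.5], "spin": 0}
    - {"linear": [0, 0, 0.9], "spin": 0}
    - {"linear": [0, 0, 1.2], "spin": 0}
    - {"linear": [0, 0, 1.31], "spin": 0}
    - {"linear": [0, 0, 1.31], "spin": 0}
    - {"linear": [0, 0, 1.31], "spin": 0}

```text
time_s: 16.35
ee_pos: [0.3865, 0.2263, 0.0229]
orientation: [0.0, -0.03, 1.0, 0.0]
contact_force: [0.2, -0.1, 0.7]
finger_gap: 0.6
grasp_force: 0.0
```

Call:
drive_tool:
  plan:
    - {"linear": [0, 0, 0], "spin": 0}
    - {"linear": [0, 0, 0], "spin": 0}
    - {"linear": [0, 0, 0], "spin": 0}
    - {"linear": [0, 0, 0], "spin": 0}
    - {"linear": [0, 0, 0], "spin": 0}
    - {"linear": [0, 0, 0], "spin": 0}
  gripper: 0.8

```text
time_s: 16.95
ee_pos: [0.3861, 0.2262, 0.0224]
orientation: [0.0, -0.03, 1.0, 0.0]
contact_force: [0.8, 1.0, 0.8]
finger_gap: 0.309
grasp_force: 30.0
```

Call:
drive_tool:
  plan:
    - {"linear": [0, 0, -0.3], "spin": 0}
    - {"linear": [0, 0, -0.8], "spin": 0}
    - {"linear": [0, 0, -1.5], "spin": 0}
    - {"linear": [0, 0, -2.3], "spin": 0}
    - {"linear": [0, 0, -3.1], "spin": 0}
    - {"linear": [0, 0, -3.9], "spin": 0}
    - {"linear": [0, 0, -4.5], "spin": 0}
    - {"linear": [0, 0, -4.8], "spin": 0}
    - {"linear": [0, 0, -4.8], "spin": 0}
    - {"linear": [0, 0, -4.8], "spin": 0}

```text
time_s: 17.95
ee_pos: [0.3858, 0.226, 0.261]
orientation: [-0.001, -0.03, 1.0, -0.0]
contact_force: [0.1, 0.4, -0.9]
finger_gap: 0.313
grasp_force: 30.0
```

```bash
python3 - <<'E'
from h import *
print(manip.observe()['finger_gap'])
snap('wrist','w7'); P,im=cloud('w7'); Q=P*1000
m=(Q[...,2]>240)&(Q[...,2]<320)&(im.min(-1)>110); m[330:]=False
nl,l,st,_=cv2.connectedComponentsWithStats(m.astype(np.uint8))
for k in range(1,nl):
    if st[k,4]>150:
        p=Q[l==k]; print(st[k],cv2.minAreaRect(p[:,:2].astype(np.float32)),np.median(p[:,2]),p.min(0).round(1),p.max(0).round(1))
blanks('w7')
go(386.5-14,-271,262,-1.2)
E
```

```text
0.3129293910012008
[ 280  248   72   82 4137] ((379.7628173828125, 224.29327392578125), (38.37099075317383, 29.28521728515625), 3.3357369899749756) 291.33459165854606 [360.5 208.7 289.2] [399.2 239.9 293.7]
[374, 245, 30, 53, 1098] c [455.8 306.4] sz [29.8 59.8] yaw 0.0 z 52.8 front [425.9 306.4]
[242, 248, 30, 39, 766] c [459.2 165.5] sz [29.9 43.3] yaw 5.4 z 52.6 front [437.6 163.5]
[262, 377, 19, 39, 522] c [622.6 185.6] sz [21.6 57.6] yaw 1.3 z 52.6 front [593.8 184.9]
[359, 384, 12, 29, 230] c [618.4 295.9] sz [13.3 43.5] yaw 8.2 z 52.8 front [596.9 292.8]
cur [385.7 226.  260.5] yaw 3.39 -> lin [0.85, -9.91, -0.02] spin 4.6
```

Call:
drive_tool:
  plan:
    - {"linear": [0.05, -0.5, 0], "spin": 0.5}
    - {"linear": [0.15, -1.4, 0], "spin": 1}
    - {"linear": [0.25, -2.4, 0], "spin": 1.5}
    - {"linear": [0.35, -3.4, 0], "spin": 2}
    - {"linear": [0.45, -4.4, 0], "spin": 2.5}
    - {"linear": [0.55, -5.4, 0], "spin": 3}
    - {"linear": [0.65, -6.4, 0], "spin": 3.5}
    - {"linear": [0.75, -7.4, 0], "spin": 4}
    - {"linear": [0.85, -8.4, 0], "spin": 4.6}
    - {"linear": [0.95, -9.3, 0], "spin": 4.6}

```text
time_s: 19.0
ee_pos: [0.365, -0.2429, 0.2606]
orientation: [-0.001, 0.011, 1.0, 0.001]
contact_force: [1.6, 0.6, -0.0]
finger_gap: 0.307
grasp_force: 30.0
```

Call:
drive_tool:
  plan:
    - {"linear": [0, -0.4, 0.2], "spin": 0}
    - {"linear": [0, -0.48, 0.8], "spin": 0}
    - {"linear": [0, -0.48, 1.6], "spin": 0}
    - {"linear": [0, -0.48, 2.4], "spin": 0}
    - {"linear": [0, -0.48, 3.0], "spin": 0}
    - {"linear": [0, -0.48, 3.4], "spin": 0}
    - {"linear": [0, -0.48, 3.4], "spin": 0}
    - {"linear": [0, -0.48, 3.4], "spin": 0}

```text
time_s: 19.8
ee_pos: [0.3653, -0.2646, 0.0919]
orientation: [-0.001, 0.011, 1.0, 0.0]
contact_force: [-0.3, 0.2, 0.0]
finger_gap: 0.31
grasp_force: 30.0
```

```bash
cat >> h.py <<'E'
def held(f,zlo,zhi,y0=-300,y1=-235):
    P,im=cloud(f); Q=P*1000
    m=(Q[...,2]>zlo)&(Q[...,2]<zhi)&(im.min(-1)>100)&(Q[...,1]>y0)&(Q[...,1]<y1)
    nl,l,st,_=cv2.connectedComponentsWithStats(m.astype(np.uint8))
    for k in range(1,nl):
        if st[k,4]>150:
            p=Q[l==k]; r=cv2.minAreaRect(p[:,:2].astype(np.float32)); print('held',st[k].tolist(),np.round(r[0],1),np.round(r[1],1),round(r[2],1),'z',np.median(p[:,2]).round(1),p.min(0).round(1),p.max(0).round(1))
E
python3 - <<'E'
from h import *
go(366,-265.7,17,-1.2)
snap('wrist','w8'); z=toolR()[0]['ee_pos'][2]*1000; held('w8',z+22,z+40)
P,im=cloud('w8'); Q=P*1000
for nm,lo,hi in(('rail',61,80),('bed',40,50)):
    m=(Q[...,2]>lo)&(Q[...,2]<hi)&(Q[...,0]>415)&(Q[...,0]<545)&(Q[...,1]<-225)&(Q[...,1]>-315)
    nl,l,st,_=cv2.connectedComponentsWithStats(m.astype(np.uint8))
    for k in range(1,nl):
        if st[k,4]>40: p=Q[l==k]; print(nm,st[k].tolist(),p.min(0).round(1),p.max(0).round(1))
E
```

```text
cur [ 365.3 -264.6   91.9] yaw -1.22 -> lin [-0.02, -0.02, 1.5] spin -0.0
held [280, 246, 73, 90, 5921] [ 360.3 -265.8] [30.1 41.4] 88.8 z 122.2 [ 339.6 -280.6  118.9] [ 381.1 -250.5  124.5]
held [285, 377, 65, 43, 2692] [ 413.6 -266.1] [30.1 24.6] 87.6 z 121.3 [ 400.7 -281.1  119.4] [ 425.9 -251.4  123.2]
rail [273, 377, 12, 25, 256] [ 440.2 -294.8   61. ] [ 458.1 -287.6   68.1]
rail [350, 377, 6, 25, 117] [ 440.7 -246.3   64.9] [ 459.7 -243.1   68.5]
bed [350, 377, 8, 43, 155] [ 458.1 -244.7   42. ] [ 491.3 -239.2   50. ]
bed [271, 384, 15, 36, 287] [ 462.4 -299.6   42.2] [ 491.2 -289.5   50. ]
```

Call:
drive_tool:
  plan:
    - {"linear": [0, -0.02, 0.4], "spin": 0}
    - {"linear": [0, -0.02, 0.8], "spin": 0}
    - {"linear": [0, -0.02, 1.1], "spin": 0}
    - {"linear": [0, -0.02, 1.3], "spin": 0}
    - {"linear": [0, -0.02, 1.44], "spin": 0}
    - {"linear": [0, -0.02, 1.44], "spin": 0}

```text
time_s: 20.45
ee_pos: [0.3655, -0.2657, 0.0199]
orientation: [-0.0, 0.011, 1.0, 0.0]
contact_force: [-0.7, -0.6, 0.7]
finger_gap: 0.314
grasp_force: 30.0
```

Call:
drive_tool:
  plan:
    - {"linear": [-0.06, 0, 0], "spin": 0}
    - {"linear": [-0.12, 0, 0], "spin": 0}
    - {"linear": [-0.16, 0, 0], "spin": 0}
    - {"linear": [-0.16, 0, 0], "spin": 0}

```text
time_s: 20.85
ee_pos: [0.374, -0.2661, 0.0205]
orientation: [0.0, 0.01, 1.0, -0.0]
contact_force: [0.6, 0.3, -1.1]
finger_gap: 0.312
grasp_force: 30.0
```

Call:
drive_tool:
  plan:
    - {"linear": [-0.03, 0, 0.02], "spin": 0}
    - {"linear": [-0.05, 0, 0.04], "spin": 0}
    - {"linear": [-0.05, 0, 0.04], "spin": 0}

```text
time_s: 21.15
ee_pos: [0.3752, -0.2658, 0.0176]
orientation: [-0.001, 0.011, 1.0, 0.0]
contact_force: [-7.1, -0.7, -0.6]
finger_gap: 0.313
grasp_force: 30.0
```

Call:
drive_tool:
  plan:
    - {"linear": [0, 0, 0.01], "spin": 0}
    - {"linear": [0, 0, 0.01], "spin": 0}
    - {"linear": [0, 0, 0.01], "spin": 0}
    - {"linear": [0, 0, 0.01], "spin": 0}
    - {"linear": [0, 0, -0.5], "spin": 0}
    - {"linear": [0, 0, -1.2], "spin": 0}
    - {"linear": [0, 0, -2], "spin": 0}
    - {"linear": [0, 0, -2.6], "spin": 0}
    - {"linear": [0, 0, -2.6], "spin": 0}
    - {"linear": [0, 0, -2.6], "spin": 0}
  gripper: -0.2

```text
time_s: 22.15
ee_pos: [0.3762, -0.2661, 0.1483]
orientation: [0.0, 0.011, 1.0, -0.0]
contact_force: [-0.3, -0.3, -0.6]
finger_gap: 0.6
grasp_force: 0.0
```

```bash
python3 - <<'E'
from h import *
snap('wrist','w9','x') if 0 else snap('wrist','w9'); held('w9',43,56)
go(510,240,300,3)
E
```

```text
held [297, 194, 56, 142, 5681] [ 409.3 -260.8] [ 43.8 119.1] 89.5 z 47.7 [ 349.6 -283.2   43.1] [ 468.9 -239.3   55.9]
held [281, 287, 16, 49, 277] [ 446.4 -291.2] [11.8 42.6] 89.7 z 44.8 [ 425.1 -297.    43.2] [ 467.7 -285.1   55.6]
held [283, 377, 68, 43, 2015] [ 528.4 -270.1] [58.6 46.8] 88.5 z 47.4 [ 505.3 -299.8   43. ] [ 552.5 -240.8   55.3]
cur [ 375.9 -265.9  147.4] yaw -1.21 -> lin [-2.47, 10.17, -3.05] spin -4.2
```

Call:
drive_tool:
  plan:
    - {"linear": [0, 0.2, -0.9], "spin": 0}
    - {"linear": [-0.1, 0.8, -1.8], "spin": 0}
    - {"linear": [-0.3, 1.7, -2.4], "spin": 0}
    - {"linear": [-0.5, 2.7, -3], "spin": 0}
    - {"linear": [-0.7, 3.7, -3], "spin": -1}
    - {"linear": [-0.9, 4.7, -3], "spin": -2}
    - {"linear": [-1.1, 5.7, -3], "spin": -3}
    - {"linear": [-1.3, 6.7, -3], "spin": -4}
    - {"linear": [-1.5, 7.7, -3], "spin": -4.2}
    - {"linear": [-1.7, 8.7, -3], "spin": -4.2}
  gripper: 1

```text
time_s: 23.2
ee_pos: [0.4653, 0.1478, 0.2967]
orientation: [-0.001, -0.026, 1.0, -0.0]
contact_force: [1.1, -0.2, 0.1]
finger_gap: 0.004
grasp_force: 0.0
```

Call:
drive_tool:
  plan:
    - {"linear": [-0.15, 0.8, 0], "spin": 0}
    - {"linear": [-0.2, 1.4, 0], "spin": 0}
    - {"linear": [-0.2, 1.4, 0], "spin": 0}
    - {"linear": [-0.2, 1.4, 0], "spin": 0}

```text
time_s: 23.6
ee_pos: [0.4716, 0.2162, 0.2966]
orientation: [-0.001, -0.027, 1.0, -0.001]
contact_force: [0.2, -0.1, 0.4]
finger_gap: 0.003
grasp_force: 0.0
```

```bash
python3 - <<'E'
from h import *
snap('wrist','w10'); blanks('w10'); go(563,175,60,5.3);go(552,307,60,0)
E
```

```text
[374, 161, 41, 137, 3569] c [507.3 306.5] sz [ 31.3 162.4] yaw 0.1 z 52.7 front [426.  306.4]
[258, 165, 34, 133, 3237] c [516.4 170.3] sz [ 31.1 157.2] yaw 5.2 z 52.6 front [438.1 163.1]
cur [471.7 215.6 297.1] yaw 3.0 -> lin [-1.79, -0.9, 4.74] spin -2.3
cur [471.7 215.6 297.1] yaw 3.0 -> lin [-1.71, 1.75, 4.74] spin 3.0
```

Call:
drive_tool:
  plan:
    - {"linear": [-0.8, -0.4, 0.4], "spin": -1}
    - {"linear": [-1.5, -0.8, 1], "spin": -2.3}
    - {"linear": [-1.79, -0.9, 1.9], "spin": -2.3}
    - {"linear": [-1.79, -0.9, 2.8], "spin": -2.3}
    - {"linear": [-1.79, -0.9, 3.7], "spin": -2.3}
    - {"linear": [-1.79, -0.9, 4.5], "spin": -2.3}
    - {"linear": [-1.79, -0.9, 4.9], "spin": -2.3}
    - {"linear": [-1.79, -0.9, 5.04], "spin": -2.3}
    - {"linear": [-1.79, -0.9, 5.04], "spin": -2.3}
    - {"linear": [-1.79, -0.9, 5.04], "spin": -2.3}

```text
time_s: 24.65
ee_pos: [0.5643, 0.1754, 0.0478]
orientation: [0.001, -0.046, 0.999, 0.0]
contact_force: [-0.7, 0.1, 0.5]
finger_gap: 0.003
grasp_force: 0.0
```

Call:
drive_tool:
  plan:
    - {"linear": [0, 0, 0.05], "spin": 0}
    - {"linear": [0, 0, 0.1], "spin": 0}
    - {"linear": [0, 0, 0.1], "spin": 0}

```text
time_s: 24.95
ee_pos: [0.5636, 0.1757, 0.0414]
orientation: [0.0, -0.046, 0.999, 0.0]
contact_force: [-0.4, -0.0, 0.3]
finger_gap: 0.007
grasp_force: 0.0
```

Call:
drive_tool:
  plan:
    - {"linear": [0, 0, 0.04], "spin": 0}
    - {"linear": [0, 0, 0.08], "spin": 0}
    - {"linear": [0, 0, 0.08], "spin": 0}

```text
time_s: 25.25
ee_pos: [0.5639, 0.1759, 0.0396]
orientation: [0.0, -0.046, 0.999, 0.0]
contact_force: [-12.5, -3.4, 24.9]
finger_gap: 0.005
grasp_force: 12.4
```

Good pressure at 25 N. Now I'll drag it 74 mm.

Call:
drive_tool:
  plan:
    - {"linear": [0.1, 0, -0.01], "spin": 0}
    - {"linear": [0.25, 0, -0.02], "spin": 0}
    - {"linear": [0.4, 0, -0.02], "spin": 0}
    - {"linear": [0.6, 0, -0.02], "spin": 0}
    - {"linear": [0.8, 0, -0.02], "spin": 0}
    - {"linear": [1.0, 0, -0.02], "spin": 0}
    - {"linear": [1.2, 0, -0.02], "spin": 0}
    - {"linear": [1.4, 0, -0.02], "spin": 0}
    - {"linear": [1.48, 0, -0.02], "spin": 0}
    - {"linear": [1.48, 0, -0.02], "spin": 0}

```text
time_s: 26.25
ee_pos: [0.4904, 0.1692, 0.0396]
orientation: [0.001, -0.046, 0.999, 0.0]
contact_force: [-2.5, -0.6, 11.4]
finger_gap: 0.006
grasp_force: 5.8
```

Call:
drive_tool:
  plan:
    - {"linear": [0, 0, -0.5], "spin": 0}
    - {"linear": [0, 0, -1.0], "spin": 0}
    - {"linear": [1, 0, -1.0], "spin": 0}
    - {"linear": [1.7, 0, -1.0], "spin": 0}
    - {"linear": [2, 0, -1.0], "spin": 0}
    - {"linear": [2, 0, -1.0], "spin": 0}
    - {"linear": [2, 0, -1.0], "spin": 0}
  gripper: -0.2

```text
time_s: 26.95
ee_pos: [0.3908, 0.1599, 0.0886]
orientation: [0.001, -0.046, 0.999, 0.0]
contact_force: [0.8, -0.1, 0.5]
finger_gap: 0.556
grasp_force: 0.0
```

```bash
python3 - <<'E'
from h import *
snap('wrist','w11'); blanks('w11'); go(389,164,22.5,5.3)
snap('side','s6'); blanks('s6')
E
```

```text
[291, 212, 52, 124, 5924] c [404.4 160.2] sz [29.7 79.9] yaw 5.4 z 52.7 front [364.6 156.5]
[294, 377, 45, 43, 1895] c [490.2 168. ] sz [29.2 34.5] yaw 6.1 z 52.7 front [473.  166.2]
cur [391.  159.8  88.4] yaw 5.29 -> lin [0.03, 0.09, 1.32] spin -0.0
[237, 190, 65, 14, 338] c [534.8 307.4] sz [ 43.8 196.4] yaw -0.1 z 51.9 front [436.5 307.6]
[220, 214, 76, 20, 473] c [466.7 166.5] sz [ 38.9 209.6] yaw 5.4 z 51.8 front [362.4 156.6]
```

Call:
drive_tool:
  plan:
    - {"linear": [0.02, 0, 0.5], "spin": 0}
    - {"linear": [0.02, 0, 0.9], "spin": 0}
    - {"linear": [0.02, 0, 1.2], "spin": 0}
    - {"linear": [0.02, 0, 1.32], "spin": 0}
    - {"linear": [0.02, 0, 1.32], "spin": 0}

```text
time_s: 27.55
ee_pos: [0.3892, 0.1595, 0.0216]
orientation: [-0.001, -0.046, 0.999, -0.0]
contact_force: [-0.1, -0.4, 0.8]
finger_gap: 0.601
grasp_force: 0.0
```

Call:
drive_tool:
  plan:
    - {"linear": [0, 0, 0], "spin": 0}
    - {"linear": [0, 0, 0], "spin": 0}
    - {"linear": [0, 0, 0], "spin": 0}
    - {"linear": [0, 0, 0], "spin": 0}
    - {"linear": [0, 0, 0], "spin": 0}
    - {"linear": [0, 0, 0], "spin": 0}
  gripper: 0.8

```text
time_s: 28.15
ee_pos: [0.3895, 0.1597, 0.0225]
orientation: [0.0, -0.046, 0.999, 0.0]
contact_force: [0.7, -0.2, 1.2]
finger_gap: 0.315
grasp_force: 30.0
```

Call:
drive_tool:
  plan:
    - {"linear": [0, 0, -0.3], "spin": 0}
    - {"linear": [0, 0, -0.8], "spin": 0}
    - {"linear": [0, 0, -1.5], "spin": 0}
    - {"linear": [0, 0, -2.3], "spin": 0}
    - {"linear": [0, 0, -3.1], "spin": 0}
    - {"linear": [0, 0, -3.9], "spin": 0}
    - {"linear": [0, 0, -4.5], "spin": 0}
    - {"linear": [0, 0, -4.8], "spin": 0}
    - {"linear": [0, 0, -4.8], "spin": 0}
    - {"linear": [0, 0, -4.8], "spin": 0}

```text
time_s: 29.15
ee_pos: [0.389, 0.1595, 0.261]
orientation: [-0.001, -0.046, 0.999, -0.0]
contact_force: [-0.9, -0.7, -1.2]
finger_gap: 0.31
grasp_force: 30.0
```

```bash
python3 - <<'E'
from h import *
snap('wrist','w12'); z=toolR()[0]['ee_pos'][2]*1000; held('w12',z+22,z+40,100,300); go(366,-266,z,-1.2)
E
```

```text
held [281, 247, 72, 89, 5872] [384.5 158. ] [41.3 29.7] 5.3 z 291.1 [363.4 141.7 288.3] [405.7 174.5 293.4]
held [254, 276, 25, 17, 178] [381.8 135.9] [ 1.2 10.9] 3.3 z 291.4 [381.  130.4 282.9] [382.5 141.3 300.4]
held [284, 377, 66, 43, 2758] [437. 163.] [24.8 30.1] 6.0 z 290.1 [424.1 147.3 288.1] [450.3 179.  292.2]
cur [388.9 159.5 260.6] yaw 5.28 -> lin [1.24, -8.43, 0.01] spin 6.5
```

Call:
drive_tool:
  plan:
    - {"linear": [0.08, -0.5, 0], "spin": 0.7}
    - {"linear": [0.2, -1.4, 0], "spin": 1.4}
    - {"linear": [0.35, -2.4, 0], "spin": 2.1}
    - {"linear": [0.5, -3.4, 0], "spin": 2.8}
    - {"linear": [0.65, -4.4, 0], "spin": 3.5}
    - {"linear": [0.8, -5.4, 0], "spin": 4.2}
    - {"linear": [0.95, -6.4, 0], "spin": 4.9}
    - {"linear": [1.1, -7.4, 0], "spin": 5.6}
    - {"linear": [1.2, -8.2, 0], "spin": 6.5}
    - {"linear": [1.24, -8.43, 0.2], "spin": 6.5}

```text
time_s: 30.2
ee_pos: [0.3655, -0.2691, 0.2508]
orientation: [-0.001, 0.013, 1.0, 0.0]
contact_force: [-0.1, 0.3, -0.7]
finger_gap: 0.313
grasp_force: 30.0
```

Call:
drive_tool:
  plan:
    - {"linear": [0, 0, 0.6], "spin": 0}
    - {"linear": [0, 0, 1.4], "spin": 0}
    - {"linear": [0, 0, 2.2], "spin": 0}
    - {"linear": [0, 0, 2.8], "spin": 0}
    - {"linear": [0, 0, 3.2], "spin": 0}
    - {"linear": [0, 0, 3.2], "spin": 0}
    - {"linear": [0, 0, 3.2], "spin": 0}

```text
time_s: 30.9
ee_pos: [0.3662, -0.2653, 0.092]
orientation: [-0.0, 0.01, 1.0, 0.0]
contact_force: [0.2, 0.1, -0.1]
finger_gap: 0.313
grasp_force: 30.0
```

```bash
python3 - <<'E'
from h import *
go(366,-265.7,23,-1.2)
snap('wrist','w13'); z=toolR()[0]['ee_pos'][2]*1000; held('w13',z+22,z+40)
E
```

```text
cur [ 366.2 -265.3   92. ] yaw -1.19 -> lin [0.0, -0.01, 1.38] spin 0.0
held [281, 247, 72, 89, 5841] [ 361.3 -266.3] [29.7 40.9] 88.6 z 122.1 [ 340.8 -281.3  119.1] [ 381.9 -251.   124.1]
held [284, 377, 65, 43, 2693] [ 414.5 -267.3] [30.2 24.2] 88.1 z 121.1 [ 402.  -282.4  118.9] [ 426.8 -252.6  123. ]
```

Call:
drive_tool:
  plan:
    - {"linear": [0, -0.01, 0.4], "spin": 0}
    - {"linear": [0, -0.01, 0.8], "spin": 0}
    - {"linear": [0, -0.01, 1.1], "spin": 0}
    - {"linear": [0, -0.01, 1.3], "spin": 0}
    - {"linear": [0, -0.01, 1.38], "spin": 0}
    - {"linear": [0, -0.01, 1.38], "spin": 0}
    - {"linear": [-0.06, -0.01, 1.38], "spin": 0}
    - {"linear": [-0.12, -0.01, 1.38], "spin": 0}
    - {"linear": [-0.16, -0.01, 1.39], "spin": 0}
    - {"linear": [-0.17, -0.01, 1.4], "spin": 0}

```text
time_s: 31.95
ee_pos: [0.3752, -0.2666, 0.0224]
orientation: [-0.0, 0.01, 1.0, -0.0]
contact_force: [-1.7, 0.5, 0.6]
finger_gap: 0.314
grasp_force: 30.0
```

Call:
drive_tool:
  plan:
    - {"linear": [-0.02, 0, 0.02], "spin": 0}
    - {"linear": [-0.04, 0, 0.03], "spin": 0}
    - {"linear": [-0.04, 0, 0.03], "spin": 0}

```text
time_s: 32.25
ee_pos: [0.377, -0.2665, 0.0207]
orientation: [0.0, 0.011, 1.0, 0.0]
contact_force: [-3.3, 0.4, 3.4]
finger_gap: 0.317
grasp_force: 30.0
```

Call:
drive_tool:
  plan:
    - {"linear": [0, 0, 0.01], "spin": 0}
    - {"linear": [0, 0, 0.01], "spin": 0}
    - {"linear": [0, 0, 0.01], "spin": 0}
    - {"linear": [0, 0, 0.01], "spin": 0}
    - {"linear": [0, 0, -0.5], "spin": 0}
    - {"linear": [0, 0, -1.2], "spin": 0}
    - {"linear": [0, 0, -2], "spin": 0}
    - {"linear": [0, 0, -2.6], "spin": 0}
    - {"linear": [0, 0, -2.6], "spin": 0}
    - {"linear": [0, 0, -2.6], "spin": 0}
  gripper: -0.2

```text
time_s: 33.25
ee_pos: [0.377, -0.2666, 0.1508]
orientation: [0.0, 0.011, 1.0, -0.0]
contact_force: [-0.1, 0.8, -0.7]
finger_gap: 0.6
grasp_force: 0.0
```

```bash
python3 - <<'E'
from h import *
im,d,M=snap('wrist','w14'); held('w14',49,56); held('w14',43,56)
cv2.imwrite('pics/w14c.png',cv2.resize(im[150:480,230:400],None,fx=1.8,fy=1.8,interpolation=cv2.INTER_CUBIC)[:,:,::-1])
im,d,M=snap('scene','c14'); cv2.imwrite('pics/c14c.png',cv2.resize(im[260:400,300:440],None,fx=4,fy=4,interpolation=cv2.INTER_CUBIC)[:,:,::-1])
E
```

```text
held [298, 259, 38, 77, 2536] [ 434.1 -268.9] [30.1 64.7] 89.5 z 51.8 [ 401.8 -284.1   49. ] [ 466.6 -253.6   55.7]
held [297, 195, 57, 141, 5600] [ 411.5 -261.3] [ 45.5 118.2] 89.2 z 48.6 [ 352.1 -284.3   43. ] [ 470.7 -238.9   55.7]
held [337, 379, 14, 41, 185] [ 534.1 -246.8] [11.6 42.5] 89.4 z 44.6 [ 512.9 -252.6   43.1] [ 555.4 -241.    46.3]
```

View pics/c14c.png

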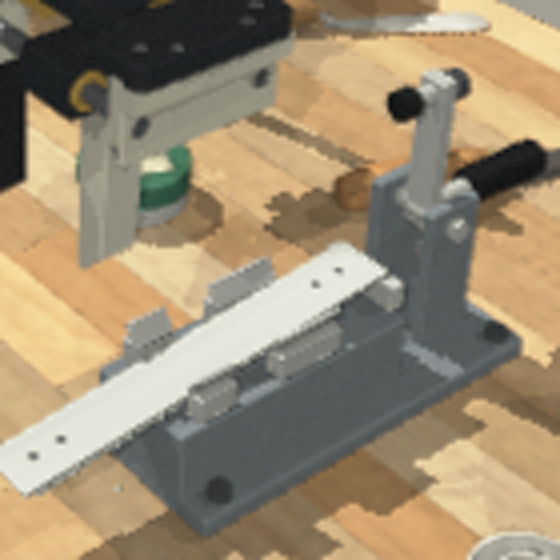

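```bash
python3 - <<'E'
from h import *
for f in('w14','c14'):
    P,im=cloud(f); Q=P*1000
    for x in range(355,576,15):
        m=(abs(Q[...,0]-x)<4)&(abs(Q[...,1]+269.4-(489-x)*.021)<8)&(Q[...,2]>30)&(Q[...,2]<80)
        if m.sum()>4: print(f,x,m.sum(),np.median(Q[m][:,2]).round(1),np.percentile(Q[m][:,2],90).round(1))
E
```

```text
w14 355 189 43.9 44.8
w14 370 221 45.3 46.2
w14 385 210 47.0 47.8
w14 400 215 48.3 49.1
w14 415 202 49.8 50.6
w14 430 210 51.1 51.9
w14 445 190 52.6 53.4
w14 460 186 54.0 54.9
w14 505 170 58.4 59.5
w14 520 171 60.0 60.7
w14 535 161 61.4 62.3
c14 355 34 43.6 45.3
c14 370 33 45.3 46.2
c14 385 31 46.4 47.6
c14 400 32 48.3 49.4
c14 415 32 49.5 50.5
c14 430 27 50.8 52.1
c14 445 28 52.3 53.5
c14 460 24 53.5 54.8
c14 475 28 55.4 56.6
c14 490 29 56.3 57.3
c14 505 27 58.0 58.7
c14 520 27 59.6 60.3
c14 535 24 61.1 62.2
c14 550 31 62.0 63.9
c14 565 8 60.9 61.6
```

The view shows the blanks tilted: far end at crop (350,255), riding on the stop's top. The fingertips reached past the held blank and pressed the first blank's front end down. To fix it, I'll grip both front ends, draw them back off the stop, let them lie flat, then push them against the stop from the front. I'll hold the next blank nearer the fingertips.

Call:
drive_tool:
  plan:
    - {"linear": [0.1, 0.01, 0.6], "spin": 0}
    - {"linear": [0.1, 0.01, 1.4], "spin": 0}
    - {"linear": [0.1, 0.01, 2.1], "spin": 0}
    - {"linear": [0.1, 0.01, 2.6], "spin": 0}
    - {"linear": [0.1, 0.01, 2.75], "spin": 0}
    - {"linear": [0.1, 0.01, 2.75], "spin": 0}

```text
time_s: 33.95
ee_pos: [0.3712, -0.2654, 0.012]
orientation: [-0.001, 0.011, 1.0, 0.001]
contact_force: [0.3, -0.0, 0.3]
finger_gap: 0.602
grasp_force: 0.0
```

Call:
drive_tool:
  plan:
    - {"linear": [0, 0, 0], "spin": 0}
    - {"linear": [0, 0, 0], "spin": 0}
    - {"linear": [0, 0, 0], "spin": 0}
    - {"linear": [0, 0, 0], "spin": 0}
    - {"linear": [0, 0, 0], "spin": 0}
    - {"linear": [0, 0, 0], "spin": 0}
  gripper: 0.8

```text
time_s: 34.55
ee_pos: [0.3722, -0.2661, 0.0136]
orientation: [0.0, 0.011, 1.0, -0.0]
contact_force: [1.4, -0.8, 1.9]
finger_gap: 0.319
grasp_force: 30.0
```

Call:
drive_tool:
  plan:
    - {"linear": [0.1, 0, 0], "spin": 0}
    - {"linear": [0.2, 0, 0], "spin": 0}
    - {"linear": [0.3, 0, 0], "spin": 0}
    - {"linear": [0.34, 0, 0], "spin": 0}
    - {"linear": [0.34, 0, 0], "spin": 0}

```text
time_s: 35.05
ee_pos: [0.3545, -0.2656, 0.0132]
orientation: [-0.0, 0.011, 1.0, 0.0]
contact_force: [-0.6, -0.8, -0.5]
finger_gap: 0.313
grasp_force: 30.0
```

Call:
drive_tool:
  plan:
    - {"linear": [0, 0, 0], "spin": 0}
    - {"linear": [0, 0, 0], "spin": 0}
    - {"linear": [0, 0, 0], "spin": 0}
    - {"linear": [0, 0, 0], "spin": 0}
    - {"linear": [0, 0, -0.5], "spin": 0}
    - {"linear": [0, 0, -1.2], "spin": 0}
    - {"linear": [0, 0, -2], "spin": 0}
    - {"linear": [0, 0, -2.6], "spin": 0}
    - {"linear": [0, 0, -2.6], "spin": 0}
  gripper: -0.2

```text
time_s: 35.95
ee_pos: [0.3562, -0.2666, 0.1476]
orientation: [0.002, 0.011, 1.0, -0.002]
contact_force: [0.3, 0.2, -1.2]
finger_gap: 0.601
grasp_force: 0.0
```

```bash
cat >> h.py <<'E'
def prof(f,x0=325,x1=575,st=20,lo=30):
    P,im=cloud(f); Q=P*1000
    for x in range(x0,x1,st):
        m=(abs(Q[...,0]-x)<4)&(abs(Q[...,1]+269.4-(489-x)*.021)<8)&(Q[...,2]>lo)&(Q[...,2]<80)
        if m.sum()>4: print(f,x,m.sum(),np.median(Q[m][:,2]).round(1))
E
python3 - <<'E'
from h import *
snap('wrist','w15'); snap('scene','c15'); held('w15',35,56); prof('w15'); prof('c15'); go(0,0,0,0)
E
```

```text
held [299, 201, 55, 135, 5501] [ 391.1 -259.8] [ 44.7 112.6] 88.1 z 50.6 [ 334.5 -284.    42.7] [ 448.1 -239.3   56. ]
held [282, 310, 13, 16, 172] [ 431.8 -292.5] [ 9.9 13.8] 87.8 z 44.6 [ 424.8 -297.6   43.2] [ 438.5 -287.5   47.5]
held [299, 377, 39, 43, 1590] [ 507.5 -269.1] [33.7 48.4] 88.2 z 50.6 [ 482.9 -286.4   43.6] [ 532.3 -253.    52.8]
w15 345 217 50.8
w15 365 213 50.8
w15 385 207 50.7
w15 405 197 50.7
w15 425 182 50.7
w15 445 91 50.6
w15 485 111 50.8
w15 505 149 50.7
w15 525 91 50.7
c15 345 33 50.6
c15 365 27 50.3
c15 385 29 50.4
c15 405 25 50.5
c15 425 28 50.4
c15 445 28 50.1
c15 465 22 50.3
c15 485 24 50.6
c15 505 22 50.9
c15 525 25 49.9
c15 545 15 49.0
c15 565 25 56.9
cur [ 355.1 -265.7  143.3] yaw -1.21 -> lin [7.21, 5.16, 2.86] spin -1.2
```

Call:
drive_tool:
  plan:
    - {"linear": [0.5, 0, 0], "spin": 0}
    - {"linear": [0.8, 0, 0], "spin": 0}
    - {"linear": [0.8, 0, 0.3], "spin": 0}
    - {"linear": [0.8, 0, 0.9], "spin": 0}
    - {"linear": [0.8, 0, 1.5], "spin": 0}
    - {"linear": [0.8, 0, 2.0], "spin": 0}
    - {"linear": [0.8, 0, 2.3], "spin": 0}
    - {"linear": [0.8, 0, 2.3], "spin": 0}
    - {"linear": [0.8, 0, 2.3], "spin": 0}
  gripper: 1

```text
time_s: 36.95
ee_pos: [0.3152, -0.2647, 0.0284]
orientation: [-0.0, 0.011, 1.0, 0.0]
contact_force: [0.5, 0.4, -0.6]
finger_gap: 0.005
grasp_force: 0.0
```

Call:
drive_tool:
  plan:
    - {"linear": [-0.1, 0, 0], "spin": 0}
    - {"linear": [-0.2, 0, 0], "spin": 0}
    - {"linear": [-0.3, 0, 0], "spin": 0}
    - {"linear": [-0.4, 0, 0], "spin": 0}
    - {"linear": [-0.46, 0, 0], "spin": 0}
    - {"linear": [-0.46, 0, 0], "spin": 0}

```text
time_s: 37.55
ee_pos: [0.3383, -0.2652, 0.0282]
orientation: [-0.0, 0.01, 1.0, 0.0]
contact_force: [-1.1, 0.5, 1.2]
finger_gap: 0.001
grasp_force: 0.0
```

Call:
drive_tool:
  plan:
    - {"linear": [-0.04, 0, 0], "spin": 0}
    - {"linear": [-0.06, 0, 0], "spin": 0}
    - {"linear": [-0.08, 0, 0], "spin": 0}

```text
time_s: 37.85
ee_pos: [0.3411, -0.2653, 0.0281]
orientation: [-0.001, 0.011, 1.0, 0.0]
contact_force: [-16.1, 1.1, 5.7]
finger_gap: 0.005
grasp_force: 7.7
```

Call:
drive_tool:
  plan:
    - {"linear": [-0.01, 0, 0], "spin": 0}
    - {"linear": [-0.02, 0, 0], "spin": 0}
    - {"linear": [-0.02, 0, 0], "spin": 0}

```text
time_s: 38.15
ee_pos: [0.3411, -0.2653, 0.028]
orientation: [-0.002, 0.011, 1.0, 0.0]
contact_force: [-19.6, 0.5, 7.7]
finger_gap: 0.007
grasp_force: 9.7
```

Call:
drive_tool:
  plan:
    - {"linear": [0.4, 0, 0], "spin": 0}
    - {"linear": [0.4, 0, -0.5], "spin": 0}
    - {"linear": [0.4, 0, -1.5], "spin": 0}
    - {"linear": [0.4, 0.2, -2.5], "spin": 0}
    - {"linear": [0.2, 0.8, -3.5], "spin": 0}
    - {"linear": [-0.1, 1.6, -4.4], "spin": 0}
    - {"linear": [-0.4, 2.5, -5], "spin": 0}
    - {"linear": [-0.7, 3.4, -5.4], "spin": 0}
    - {"linear": [-1.0, 4.4, -5.4], "spin": 0}
    - {"linear": [-1.3, 5.4, -5.4], "spin": 0}

```text
time_s: 39.15
ee_pos: [0.4046, -0.0239, 0.298]
orientation: [0.001, 0.011, 1.0, -0.0]
contact_force: [0.8, 0.2, 0.7]
finger_gap: 0.006
grasp_force: 0.0
```

```bash
python3 - <<'E'
from h import *
snap('scene','c16'); prof('c16',345,575,30); P,im=cloud('c16'); Q=P*1000
m=(Q[...,2]>46)&(Q[...,2]<56)&(im.min(-1)>100)&(abs(Q[...,1]+267)<10)&(Q[...,0]<420)&(Q[...,0]>300); print(Q[m][:,0].min()); go(490,290,300,0)
E
```

```text
c16 375 30 50.0
c16 405 31 50.4
c16 435 28 50.2
c16 465 25 50.8
c16 495 24 50.2
c16 525 21 50.5
c16 555 20 50.7
348.86014913356524
cur [405.9 -17.5 297.5] yaw -0.89 -> lin [-1.59, 6.18, -0.03] spin -0.9
```

Both blanks lie flat against the stop (front end at x = 348.9, top at about 50.5). Now the third blank.

Call:
drive_tool:
  plan:
    - {"linear": [-0.2, 0.9, 0], "spin": -0.9}
    - {"linear": [-0.4, 1.8, 0], "spin": -0.9}
    - {"linear": [-0.7, 2.8, 0], "spin": -0.9}
    - {"linear": [-0.9, 3.7, 0], "spin": -0.9}
    - {"linear": [-1.2, 4.7, 0], "spin": -0.9}
    - {"linear": [-1.5, 5.5, 0], "spin": -0.9}
    - {"linear": [-1.5, 5.9, 0], "spin": -0.9}
    - {"linear": [-1.5, 5.9, 0], "spin": -0.9}
    - {"linear": [-1.5, 5.9, 0], "spin": -0.9}

```text
time_s: 40.1
ee_pos: [0.4853, 0.2676, 0.2962]
orientation: [-0.0, 0.002, 1.0, -0.0]
contact_force: [1.4, -0.1, -0.4]
finger_gap: 0.004
grasp_force: 0.0
```

```bash
python3 - <<'E'
from h import *
snap('wrist','w17'); blanks('w17'); go(551,306.7,44,0)
E
```

```text
[337, 144, 30, 154, 3720] c [516.8 306.3] sz [ 31.  179.7] yaw -0.1 z 52.7 front [426.9 306.5]
cur [485.4 267.1 296.5] yaw -0.32 -> lin [-1.31, 0.8, 5.05] spin -0.3
```

Call:
drive_tool:
  plan:
    - {"linear": [-0.6, 0.4, 0.4], "spin": -0.3}
    - {"linear": [-1.2, 0.75, 1], "spin": -0.3}
    - {"linear": [-1.31, 0.8, 1.9], "spin": -0.3}
    - {"linear": [-1.31, 0.8, 2.8], "spin": -0.3}
    - {"linear": [-1.31, 0.8, 3.7], "spin": -0.3}
    - {"linear": [-1.31, 0.8, 4.5], "spin": -0.3}
    - {"linear": [-1.31, 0.8, 4.9], "spin": -0.3}
    - {"linear": [-1.31, 0.8, 5.05], "spin": -0.3}
    - {"linear": [-1.31, 0.8, 5.05], "spin": -0.3}
    - {"linear": [-1.31, 0.8, 5.05], "spin": -0.3}

```text
time_s: 41.15
ee_pos: [0.5519, 0.3072, 0.0458]
orientation: [0.001, 0.0, 1.0, 0.0]
contact_force: [0.8, -0.8, 0.5]
finger_gap: 0.004
grasp_force: 0.0
```

Call:
drive_tool:
  plan:
    - {"linear": [0, 0, 0.05], "spin": 0}
    - {"linear": [0, 0, 0.09], "spin": 0}
    - {"linear": [0, 0, 0.12], "spin": 0}
    - {"linear": [0, 0, 0.12], "spin": 0}

```text
time_s: 41.55
ee_pos: [0.5515, 0.3075, 0.0396]
orientation: [0.001, 0.0, 1.0, 0.0]
contact_force: [-5.7, -3.5, 12.0]
finger_gap: 0.004
grasp_force: 6.7
```

Call:
drive_tool:
  plan:
    - {"linear": [0.05, 0, 0.02], "spin": 0}
    - {"linear": [0.2, 0, 0.02], "spin": 0}
    - {"linear": [0.4, 0, 0.02], "spin": 0}
    - {"linear": [0.6, 0, 0.02], "spin": 0}
    - {"linear": [0.8, 0, 0.02], "spin": 0}
    - {"linear": [1.0, 0, 0.02], "spin": 0}
    - {"linear": [1.2, 0, 0.02], "spin": 0}
    - {"linear": [1.4, 0, 0.02], "spin": 0}
    - {"linear": [1.44, 0, 0.02], "spin": 0}
    - {"linear": [1.44, 0, 0.02], "spin": 0}

```text
time_s: 42.55
ee_pos: [0.4806, 0.3082, 0.0396]
orientation: [0.002, -0.0, 1.0, 0.001]
contact_force: [2.5, -0.8, 16.6]
finger_gap: 0.006
grasp_force: 8.0
```

Call:
drive_tool:
  plan:
    - {"linear": [0, 0, -0.5], "spin": 0}
    - {"linear": [0, 0, -1.0], "spin": 0}
    - {"linear": [1, 0, -1.0], "spin": 0}
    - {"linear": [1.7, 0, -1.0], "spin": 0}
    - {"linear": [2, 0, -1.0], "spin": 0}
    - {"linear": [2, 0, -1.0], "spin": 0}
    - {"linear": [2, 0, -1.0], "spin": 0}
  gripper: -0.2

```text
time_s: 43.25
ee_pos: [0.3798, 0.3076, 0.0873]
orientation: [0.0, -0.0, 1.0, 0.0]
contact_force: [-0.3, -0.8, -0.6]
finger_gap: 0.552
grasp_force: 0.0
```

```bash
python3 - <<'E'
from h import *
snap('wrist','w18'); blanks('w18'); go(380,307,36,0)
E
```

```text
[291, 216, 51, 120, 5639] c [394.2 306.7] sz [29.5 77.4] yaw 0.1 z 52.7 front [355.5 306.6]
[294, 377, 45, 43, 1908] c [478.7 306.6] sz [29.4 34. ] yaw 0.2 z 52.7 front [461.7 306.5]
cur [380.  307.5  87.1] yaw -0.02 -> lin [0.0, -0.01, 1.02] spin -0.0
```

Call:
drive_tool:
  plan:
    - {"linear": [0, 0, 0.5], "spin": 0}
    - {"linear": [0, 0, 0.9], "spin": 0}
    - {"linear": [0, 0, 1.07], "spin": 0}
    - {"linear": [0, 0, 1.07], "spin": 0}
    - {"linear": [0, 0, 1.07], "spin": 0}

```text
time_s: 43.8
ee_pos: [0.3798, 0.3075, 0.0341]
orientation: [0.0, 0.0, 1.0, 0.0]
contact_force: [-0.3, -0.2, 0.5]
finger_gap: 0.597
grasp_force: 0.0
```

Call:
drive_tool:
  plan:
    - {"linear": [0, 0, 0], "spin": 0}
    - {"linear": [0, 0, 0], "spin": 0}
    - {"linear": [0, 0, 0], "spin": 0}
    - {"linear": [0, 0, 0], "spin": 0}
    - {"linear": [0, 0, 0], "spin": 0}
    - {"linear": [0, 0, 0], "spin": 0}
  gripper: 0.8

```text
time_s: 44.4
ee_pos: [0.3792, 0.3075, 0.0336]
orientation: [0.0, 0.0, 1.0, 0.0]
contact_force: [1.2, 0.0, 0.6]
finger_gap: 0.312
grasp_force: 30.0
```

Call:
drive_tool:
  plan:
    - {"linear": [0, 0, -0.2], "spin": 0}
    - {"linear": [0, 0, -0.4], "spin": 0}
    - {"linear": [0, 0, -0.4], "spin": 0}

```text
time_s: 44.7
ee_pos: [0.3799, 0.3079, 0.0555]
orientation: [0.001, 0.0, 1.0, 0.001]
contact_force: [-0.4, 0.3, -0.8]
finger_gap: 0.311
grasp_force: 30.0
```

```bash
python3 - <<'E'
from h import *
snap('wrist','w19'); z=toolR()[0]['ee_pos'][2]*1000; print(z,manip.observe()['finger_gap']); held('w19',z+10,z+35,250,350)
E
```

```text
54.52688505256965 0.31328400581820964
held [283, 242, 68, 94, 5404] [378.8 307. ] [46.2 29.8] 0.1 z 74.4 [355.7 292.   71.9] [401.9 321.9  76.6]
held [287, 377, 61, 43, 2507] [437. 307.] [26.  29.9] 0.1 z 73.5 [423.9 292.1  71.9] [450.  322.   75.7]
```

Call:
drive_tool:
  plan:
    - {"linear": [0, 0, -0.4], "spin": 0}
    - {"linear": [0, 0, -1.1], "spin": 0}
    - {"linear": [0, 0, -2], "spin": 0}
    - {"linear": [0, 0, -2.9], "spin": 0}
    - {"linear": [0, 0, -3.7], "spin": 0}
    - {"linear": [0, -0.3, -4.15], "spin": 0}
    - {"linear": [0, -1.0, -4.15], "spin": 0}
    - {"linear": [0, -1.9, -4.15], "spin": 0}
    - {"linear": [0, -2.8, -4.15], "spin": 0}
    - {"linear": [0, -3.7, -4.15], "spin": 0}

```text
time_s: 45.75
ee_pos: [0.3786, 0.121, 0.2608]
orientation: [0.0, -0.0, 1.0, -0.0]
contact_force: [0.5, -0.6, -0.6]
finger_gap: 0.311
grasp_force: 30.0
```

Call:
drive_tool:
  plan:
    - {"linear": [0.05, -0.9, 0], "spin": 0.2}
    - {"linear": [0.1, -1.8, 0], "spin": 0.4}
    - {"linear": [0.15, -2.7, 0], "spin": 0.6}
    - {"linear": [0.2, -3.6, 0], "spin": 0.8}
    - {"linear": [0.25, -4.5, 0], "spin": 1}
    - {"linear": [0.28, -5.4, 0], "spin": 1.2}
    - {"linear": [0.28, -6.3, 0], "spin": 1.2}
    - {"linear": [0.28, -7.1, 0], "spin": 1.2}
    - {"linear": [0.28, -7.7, 0], "spin": 1.2}
    - {"linear": [0.28, -7.7, 0], "spin": 1.2}

```text
time_s: 46.75
ee_pos: [0.3644, -0.2653, 0.26]
orientation: [-0.001, 0.012, 1.0, 0.0]
contact_force: [-0.0, 0.7, -0.8]
finger_gap: 0.309
grasp_force: 30.0
```

```bash
python3 - <<'E'
from h import *
go(366,-265.9,100,-1.2); print(manip.observe()['grasp_force'])
E
```

```text
cur [ 364.4 -265.3  260. ] yaw -1.4 -> lin [-0.04, -0.01, 3.2] spin -0.2
29.999521672725677
```

Call:
drive_tool:
  plan:
    - {"linear": [-0.03, -0.01, 0.5], "spin": -0.2}
    - {"linear": [-0.03, -0.01, 1.3], "spin": -0.2}
    - {"linear": [-0.03, -0.01, 2.2], "spin": -0.2}
    - {"linear": [-0.03, -0.01, 3], "spin": -0.2}
    - {"linear": [-0.03, -0.01, 3.6], "spin": -0.2}
    - {"linear": [-0.03, -0.01, 3.8], "spin": -0.2}
    - {"linear": [-0.03, -0.01, 3.8], "spin": -0.2}

```text
time_s: 47.45
ee_pos: [0.3662, -0.2624, 0.0703]
orientation: [-0.001, 0.009, 1.0, 0.001]
contact_force: [-0.7, 1.0, -0.9]
finger_gap: 0.312
grasp_force: 30.0
```

```bash
python3 - <<'E'
from h import *
go(366,-265.9,39,-1.2); snap('wrist','w20'); z=toolR()[0]['ee_pos'][2]*1000;held('w20',z+12,z+28)
E
```

```text
cur [ 366.2 -262.4   70.3] yaw -0.99 -> lin [0.0, -0.07, 0.63] spin 0.2
held [283, 242, 68, 94, 5763] [ 365.3 -263.6] [30.  46.8] 88.6 z 89.3 [ 341.9 -278.6   86.7] [ 389.  -248.2   91.9]
held [353, 270, 30, 14, 165] [ 357.2 -241. ] [11.6  1.1] 86.2 z 92.8 [ 356.8 -246.8   84.4] [ 358.1 -235.2   99.8]
held [286, 377, 61, 43, 2535] [ 423.5 -264.4] [30.4 25.9] 87.9 z 88.2 [ 410.1 -279.5   86.3] [ 436.8 -249.6   90.3]
```

Call:
drive_tool:
  plan:
    - {"linear": [0, -0.065, 0], "spin": 0.2}
    - {"linear": [0, -0.065, 0.2], "spin": 0.2}
    - {"linear": [0, -0.065, 0.4], "spin": 0.2}
    - {"linear": [0, -0.065, 0.56], "spin": 0.2}
    - {"linear": [0, -0.065, 0.61], "spin": 0.2}
    - {"linear": [0, -0.065, 0.61], "spin": 0.2}
    - {"linear": [0, -0.065, 0.61], "spin": 0.2}

```text
time_s: 48.2
ee_pos: [0.3666, -0.2664, 0.0406]
orientation: [0.0, 0.011, 1.0, -0.0]
contact_force: [1.2, 0.2, -0.6]
finger_gap: 0.313
grasp_force: 30.0
```

```bash
python3 - <<'E'
from h import *
snap('wrist','w21'); held('w21',48,70); go(366,-266,39,-1.2); snap('scene','c21'); prof('c21',345,575,20)
E
```

```text
held [283, 242, 68, 94, 5749] [ 365.5 -266.9] [30.9 46.3] 89.0 z 59.6 [ 342.2 -282.6   49.9] [ 388.7 -251.4   61.7]
held [287, 377, 60, 43, 2521] [ 423.8 -268.3] [29.9 26.7] 87.7 z 58.5 [ 409.9 -283.8   56.6] [ 437.2 -253.8   60.4]
cur [ 366.6 -266.5   40.7] yaw -1.21 -> lin [0.01, 0.01, 0.03] spin -0.0
c21 345 32 59.9
c21 365 25 59.4
c21 485 12 57.5
c21 505 24 57.4
c21 525 24 56.4
c21 545 16 56.2
c21 565 23 57.0
```

Call:
drive_tool:
  plan:
    - {"linear": [0, 0, 0.03], "spin": 0}
    - {"linear": [0, 0, 0.03], "spin": 0}

```text
time_s: 48.5
ee_pos: [0.3664, -0.2664, 0.0389]
orientation: [-0.0, 0.011, 1.0, 0.0]
contact_force: [0.2, 1.1, -1.2]
finger_gap: 0.311
grasp_force: 30.0
```

Call:
drive_tool:
  plan:
    - {"linear": [0, 0, 0], "spin": 0}
    - {"linear": [0, 0, 0], "spin": 0}
    - {"linear": [0, 0, 0], "spin": 0}
    - {"linear": [0, 0, 0], "spin": 0}
    - {"linear": [0, 0, -0.5], "spin": 0}
    - {"linear": [0, 0, -1.2], "spin": 0}
    - {"linear": [0, 0, -1.6], "spin": 0}
    - {"linear": [0, 0, -1.6], "spin": 0}
  gripper: -0.2

```text
time_s: 49.3
ee_pos: [0.3674, -0.2672, 0.1219]
orientation: [0.002, 0.011, 1.0, -0.001]
contact_force: [0.5, -0.2, -0.9]
finger_gap: 0.602
grasp_force: 0.0
```

Call:
drive_tool:
  plan:
    - {"linear": [0.5, 0, 0], "spin": 0}
    - {"linear": [1.06, 0, 0], "spin": 0}
    - {"linear": [1.06, 0, 0.5], "spin": 0}
    - {"linear": [1.06, 0, 1.2], "spin": 0}
    - {"linear": [1.06, 0, 1.6], "spin": 0}
    - {"linear": [1.06, 0, 1.78], "spin": 0}
    - {"linear": [1.06, 0, 1.78], "spin": 0}
    - {"linear": [1.06, 0, 1.78], "spin": 0}
  gripper: 1

```text
time_s: 50.1
ee_pos: [0.3137, -0.2655, 0.0306]
orientation: [0.0, 0.011, 1.0, -0.0]
contact_force: [-0.3, 0.4, 0.3]
finger_gap: 0.009
grasp_force: 0.0
```

```bash
python3 - <<'E'
from h import *
snap('scene','c22'); prof('c22',345,575,30); go(340,-266.2,30,-1.2); print(manip.observe()['finger_gap'])
E
```

```text
c22 435 26 53.4
c22 465 23 53.9
c22 495 24 52.7
c22 525 20 53.4
c22 555 15 51.0
cur [ 313.9 -265.6   30.9] yaw -1.21 -> lin [-0.52, -0.0, 0.02] spin -0.0
0.0066204605122955115
```

Flat, with the stack top at about 53.5, which means three blanks. Next I'll push it home.

Call:
drive_tool:
  plan:
    - {"linear": [-0.1, 0, 0.04], "spin": 0}
    - {"linear": [-0.2, 0, 0.04], "spin": 0}
    - {"linear": [-0.3, 0, 0.04], "spin": 0}
    - {"linear": [-0.4, 0, 0.04], "spin": 0}
    - {"linear": [-0.48, 0, 0.04], "spin": 0}
    - {"linear": [-0.52, 0, 0.04], "spin": 0}
    - {"linear": [-0.54, 0, 0.04], "spin": 0}
    - {"linear": [-0.56, 0, 0.04], "spin": 0}
    - {"linear": [-0.56, 0, 0.04], "spin": 0}

```text
time_s: 51.05
ee_pos: [0.3409, -0.2658, 0.0278]
orientation: [-0.001, 0.011, 1.0, 0.0]
contact_force: [-4.6, -0.5, 2.6]
finger_gap: 0.003
grasp_force: 2.7
```

Call:
drive_tool:
  plan:
    - {"linear": [-0.02, 0, 0], "spin": 0}
    - {"linear": [-0.03, 0, 0], "spin": 0}

```text
time_s: 51.25
ee_pos: [0.341, -0.2658, 0.0276]
orientation: [-0.002, 0.011, 1.0, 0.0]
contact_force: [-22.8, 0.8, 10.3]
finger_gap: 0.006
grasp_force: 11.4
```

Call:
drive_tool:
  plan:
    - {"linear": [0.4, 0, 0], "spin": 0}
    - {"linear": [0.4, 0, -0.5], "spin": 0}
    - {"linear": [0.4, 0, -1.5], "spin": 0}
    - {"linear": [0.3, 0.2, -2.5], "spin": 0}
    - {"linear": [0, 0.6, -3.5], "spin": 0}
    - {"linear": [-0.5, 1.2, -4.4], "spin": 0}
    - {"linear": [-1.1, 1.8, -5.2], "spin": 0}
    - {"linear": [-1.8, 2.4, -6], "spin": 0}
    - {"linear": [-2.5, 3, -6.6], "spin": 0}
    - {"linear": [-3.2, 3.6, -6.6], "spin": 0}

```text
time_s: 52.25
ee_pos: [0.4841, -0.1079, 0.3517]
orientation: [0.002, 0.011, 1.0, -0.001]
contact_force: [0.6, -1.0, -0.6]
finger_gap: 0.005
grasp_force: 0.0
```

Call:
drive_tool:
  plan:
    - {"linear": [-0.3, 0.3, 0], "spin": 0}
    - {"linear": [-0.3, 0.3, 0], "spin": 0}
    - {"linear": [-0.3, 0.3, 0], "spin": 0}
  gripper: -0.2

```text
time_s: 52.55
ee_pos: [0.4984, -0.0941, 0.3481]
orientation: [-0.0, 0.01, 1.0, 0.0]
contact_force: [-1.1, -1.3, 0.5]
finger_gap: 0.213
grasp_force: 0.0
```

```bash
python3 - <<'E'
from h import *
snap('scene','c23'); prof('c23',345,575,30)
im,d,M=snap('wrist','w23')
go(590,-35,350,7)
P,_=cloud('w23'); Q=P*1000
for n,lo,hi in(('rodbail',226,252),('block',196,212),('foot',8,30),('all>150',150,270)):
    m=(Q[...,2]>lo)&(Q[...,2]<hi)&(abs(Q[...,0]-610)<110)&(abs(Q[...,1]+30)<70)
    nl,l,st,_=cv2.connectedComponentsWithStats(m.astype(np.uint8))
    for k in range(1,nl):
        if st[k,4]>30: p=Q[l==k]; r=cv2.minAreaRect(p[:,:2].astype(np.float32)); print(n,st[k].tolist(),np.round(r[0],1),np.round(r[1],1),round(r[2],1),'z',np.median(p[:,2]).round(1))
E
```

```text
c23 375 30 53.2
c23 405 30 53.2
c23 435 28 53.2
c23 465 26 53.4
c23 495 24 53.5
c23 525 21 53.3
c23 555 22 53.7
cur [497.9 -94.7 348.5] yaw -1.25 -> lin [-1.82, 1.23, -0.03] spin -8.2
block [386, 292, 16, 6, 63] [575.3 -25.3] [ 2.5 12.6] 8.0 z 200.9
foot [314, 213, 27, 47, 1032] [566.3 -81.9] [35.9 63.9] 88.9 z 26.1
foot [366, 268, 38, 25, 224] [634.4   5.3] [63.1 18.9] 58.3 z 9.0
all>150 [378, 278, 29, 20, 311] [581.4 -17.2] [33.3  9.8] 56.2 z 181.1
```

View pics/w23.png

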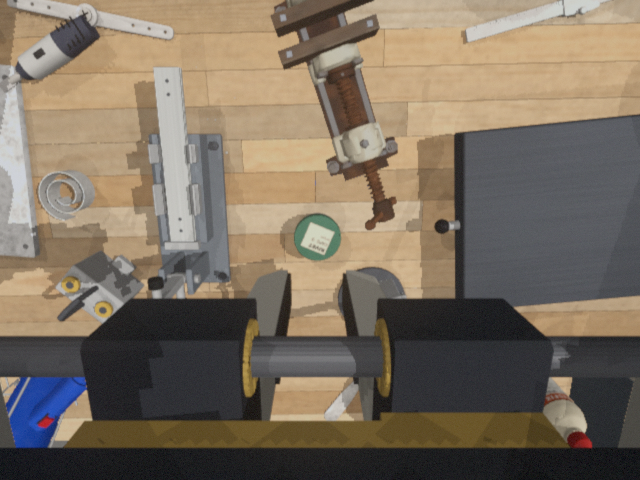

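The stack lies straight in the jig (172,165), with the plate empty. The fingers hide the guide here, so I'll measure it from w2 and the fixed cameras.

```bash
python3 - <<'E'
from h import *
for f in('w2','c23','scene0','side0'):
    P,_=cloud(f); Q=P*1000
    for n,lo,hi in(('rod',226,255),('block',199,212),('body',157,212),('foot',8,30)):
        m=(Q[...,2]>lo)&(Q[...,2]<hi)&(Q[...,0]>530)&(Q[...,0]<700)&(abs(Q[...,1]+30)<62)
        if f=='w2': m[320:]=False
        nl,l,st,_=cv2.connectedComponentsWithStats(m.astype(np.uint8))
        for k in range(1,nl):
            if st[k,4]>15: p=Q[l==k]; r=cv2.minAreaRect(p[:,:2].astype(np.float32)); print(f,n,st[k].tolist(),np.round(r[0],1),np.round(r[1],1),round(r[2],1),'z',np.percentile(p[:,2],[1,50,99]).round(1),p.min(0).round(1),p.max(0).round(1))
E
```

```text
w2 rod [328, 263, 32, 57, 708] [600.2 -28.8] [25.3 50.8] 81.3 z [227.4 238.6 249.7] [573.5 -42.4 226.3] [626.1 -16.5 251.2]
w2 block [321, 248, 39, 62, 1204] [604.  -29.2] [56.3 31. ] 10.2 z [199.5 204.3 209.9] [574.  -49.1 199. ] [634.  -12.6 212. ]
w2 block [350, 294, 12, 13, 111] [623.9 -15.3] [12.3 10.5] 10.9 z [202.3 204.2 209.7] [616.9 -20.6 202.1] [629.6  -9.2 209.8]
w2 body [313, 237, 53, 73, 1925] [600.5 -32.2] [53.3 53.6] 40.3 z [161.  203.5 209.6] [573.7 -55.8 158.7] [634.   -2.6 212. ]
w2 body [350, 294, 12, 13, 111] [623.9 -15.3] [12.3 10.5] 10.9 z [202.3 204.2 209.7] [616.9 -20.6 202.1] [629.6  -9.2 209.8]
w2 foot [288, 177, 22, 48, 807] [565.8 -77.8] [62.6 28.2] 1.5 z [15.5 26.1 28.2] [534.8 -92.   12.4] [597.4 -63.6  29.2]
w2 foot [353, 242, 13, 11, 54] [632.2   8.3] [22.8  9.9] 40.9 z [ 8.   8.7 10.4] [623.1   1.2   8. ] [638.   19.5  10.7]
w2 foot [304, 244, 22, 48, 397] [666.3 -53.2] [72.1 27.5] 10.1 z [ 8.   9.5 12.8] [628.5 -66.8   8. ] [699.8 -34.5  13.3]
w2 foot [358, 254, 14, 39, 177] [669.9  20.3] [17.4 58.7] 80.0 z [ 8.1  9.3 11.9] [639.9  11.5   8. ] [699.1
[... 1967 characters left out ...]
 60.4 z [199.5 205.2 211.9] [657.1 -25.6 199.5] [670.5 -13.9 212. ]
side0 block [319, 195, 26, 13, 175] [602.3 -29. ] [56.5 35.2] 10.0 z [199.3 203.9 211.2] [572.7 -49.4 199. ] [630.9 -10.1 211.5]
side0 body [351, 192, 6, 21, 109] [662.9 -21.8] [14.4 13.6] 61.7 z [159.5 186.3 211.5] [657.1 -28.8 158.1] [671.2 -12.2 212. ]
side0 body [318, 195, 27, 28, 581] [601.5 -34. ] [60.9 45.7] 7.5 z [158.3 187.5 210. ] [569.7 -57.6 157.2] [632.5 -10.1 211.5]
side0 foot [331, 251, 35, 21, 409] [659.3 -18.4] [92.8 88.5] 73.6 z [ 8.  10.9 24.1] [615.3 -69.4   8. ] [699.8  29.4  29.1]
side0 foot [311, 272, 24, 11, 134] [563.9 -76.8] [29.7 62.1] 89.7 z [21.3 25.3 28.8] [532.8 -91.8  18.9] [594.9 -61.9  29.1]
```

Call:
drive_tool:
  plan:
    - {"linear": [-0.5, 0.3, 0], "spin": -4}
    - {"linear": [-1, 0.7, 0], "spin": -8}
    - {"linear": [-1.6, 1.1, 0], "spin": -11.5}
    - {"linear": [-2.09, 1.37, 0.4], "spin": -11.5}
    - {"linear": [-2.09, 1.37, 1], "spin": -11.5}
    - {"linear": [-2.09, 1.37, 1.3], "spin": -11.5}
    - {"linear": [-2.09, 1.37, 1.36], "spin": -11.5}
    - {"linear": [-2.09, 1.37, 1.36], "spin": -11.5}

```text
time_s: 53.45
ee_pos: [0.6039, -0.0286, 0.2814]
orientation: [0.0, -0.089, 0.996, -0.0]
contact_force: [0.4, -0.7, 1.0]
finger_gap: 0.598
grasp_force: 0.0
```

```bash
python3 - <<'E'
from h import *
im,d,M=snap('wrist','w24'); go(604,-28.5,164.5,10.2); print(manip.observe()['finger_gap'])
P,_=cloud('w24'); Q=P*1000
for n,lo,hi in(('block',199,212),('rod',226,255)):
        m=(Q[...,2]>lo)&(Q[...,2]<hi)&(Q[...,0]>530)&(Q[...,0]<700)&(abs(Q[...,1]+30)<45)
        nl,l,st,_=cv2.connectedComponentsWithStats(m.astype(np.uint8))
        for k in range(1,nl):
            if st[k,4]>15: p=Q[l==k]; r=cv2.minAreaRect(p[:,:2].astype(np.float32)); print(n,st[k].tolist(),np.round(r[0],1),np.round(r[1],1),round(r[2],1),'z',np.percentile(p[:,2],[1,50,99]).round(1))
E
```

```text
cur [604.1 -28.5 282.2] yaw 10.24 -> lin [0.01, 0.0, 2.35] spin 0.0
0.600081908062968
block [294, 197, 46, 78, 1867] [604.3 -29.3] [56.1 31. ] 10.6 z [200.6 204.3 209.6]
block [295, 252, 16, 23, 307] [625.2 -35.7] [16.6 10.9] 9.4 z [202.4 204.3 208.9]
block [308, 313, 3, 9, 23] [665.4 -24.1] [0.8 3.1] 64.7 z [199.1 205.9 211.1]
block [323, 313, 3, 10, 23] [663.2 -12.9] [3.6 0.7] 43.3 z [200.1 205.7 211.6]
rod [296, 205, 42, 131, 2060] [620.2 -26.7] [94.6 26.4] 9.9 z [227.  238.3 249.4]
```

Call:
drive_tool:
  plan:
    - {"linear": [0, 0, 0.5], "spin": 0}
    - {"linear": [0, 0, 1.1], "spin": 0}
    - {"linear": [0, 0, 1.7], "spin": 0}
    - {"linear": [0, 0, 2.1], "spin": 0}
    - {"linear": [0, 0, 2.35], "spin": 0}
    - {"linear": [0, 0, 2.35], "spin": 0}
    - {"linear": [0, 0, 2.35], "spin": 0}

```text
time_s: 54.2
ee_pos: [0.6048, -0.0281, 0.1647]
orientation: [0.001, -0.09, 0.996, -0.0]
contact_force: [0.1, -0.1, -0.7]
finger_gap: 0.597
grasp_force: 0.0
```

Call:
drive_tool:
  plan:
    - {"linear": [0, 0, 0], "spin": 0}
    - {"linear": [0, 0, 0], "spin": 0}
    - {"linear": [0, 0, 0], "spin": 0}
    - {"linear": [0, 0, 0], "spin": 0}
    - {"linear": [0, 0, 0], "spin": 0}
    - {"linear": [0, 0, 0], "spin": 0}
  gripper: 0.8

```text
time_s: 54.8
ee_pos: [0.6045, -0.028, 0.1633]
orientation: [0.0, -0.09, 0.996, -0.0]
contact_force: [0.7, 0.2, 2.8]
finger_gap: 0.333
grasp_force: 30.0
```

Call:
drive_tool:
  plan:
    - {"linear": [0, 0, -0.1], "spin": 0}
    - {"linear": [0, 0, -0.2], "spin": 0}
    - {"linear": [0, 0, -0.3], "spin": 0}
    - {"linear": [0, 0, -0.36], "spin": 0}
    - {"linear": [0, 0, -0.36], "spin": 0}
    - {"linear": [0, 0, -0.36], "spin": 0}

```text
time_s: 55.4
ee_pos: [0.6043, -0.0279, 0.181]
orientation: [-0.0, -0.09, 0.996, 0.0]
contact_force: [0.1, -0.2, -2.3]
finger_gap: 0.331
grasp_force: 30.0
```

Call:
drive_tool:
  plan:
    - {"linear": [0.2, 0, 0], "spin": 0}
    - {"linear": [0.5, 0, 0], "spin": 0}
    - {"linear": [0.9, 0, 0], "spin": 0}
    - {"linear": [1.3, 0, 0], "spin": 0}
    - {"linear": [1.7, 0, 0], "spin": 0}
    - {"linear": [2.0, 0, 0], "spin": 0}
    - {"linear": [2.0, 0, 0], "spin": 0}

```text
time_s: 56.1
ee_pos: [0.5044, -0.046, 0.1812]
orientation: [0.0, -0.089, 0.996, -0.0]
contact_force: [0.6, 0.1, -2.7]
finger_gap: 0.334
grasp_force: 30.0
```

```bash
python3 - <<'E'
from h import *
s=manip.observe(); print(s['contact_force'],s['finger_gap'],s['grasp_force'])
snap('wrist','w25'); 
P,_=cloud('w25'); z0=s['ee_pos'][2]*1000; Q=P*1000
m=(Q[...,2]>z0+30)&(Q[...,2]<z0+48)&(abs(Q[...,0]-s['ee_pos'][0]*1000)<60)&(abs(Q[...,1]-s['ee_pos'][1]*1000)<35)
nl,l,st,_=cv2.connectedComponentsWithStats(m.astype(np.uint8))
for k in range(1,nl):
    if st[k,4]>30: p=Q[l==k]; r=cv2.minAreaRect(p[:,:2].astype(np.float32)); print(st[k].tolist(),np.round(r[0],1),np.round(r[1],1),round(r[2],1),'z',np.percentile(p[:,2],[1,50,99]).round(1))
a=np.radians(-1.2); x,y=489.2-18*np.cos(a),-269.4-18*np.sin(a); print(x,y); go(x,y+1.3,180,-1.2)
cv2.imwrite('pics/w25c.png',np.load('/tmp/w25.npz')['im'][150:400,180:460,::-1])
E
```

```text
[ 0.64890247  0.06125705 -2.69232648] 0.33427579126645357 29.967042803764343
[238, 240, 158, 96, 8428] [495.  -48.3] [47.4 47. ] 60.3 z [212.2 222.2 228.5]
471.20394769745275 -269.02303644209957
cur [505.3 -45.9 181.2] yaw 10.26 -> lin [1.46, -4.24, 0.02] spin 11.5
```

View pics/w25c.png

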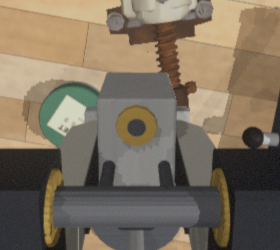

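The guide is off the hook and held squarely: block at crop (138,140), bail between the fingers. I'll measure its offset in the hand.

```bash
python3 - <<'E'
from h import *
s,R=toolR(); P,_=cloud('w25'); T=(P-s['ee_pos'])@R*1000
m=(abs(T[...,2]+41)<3.5)&(abs(T[...,1])<14)
p=T[m]; print(len(p),np.percentile(p[:,0],[1,50,99.5,100]).round(1), np.median(p[:,2]))
m2=(abs(T[...,2]+41)<3)&(T[...,0]>10)&(T[...,0]<30)&(abs(T[...,1])<19); print(np.percentile(T[m2][:,1],[1,50,99]).round(1))
for x in (15,20,25):
  q=T[(abs(T[...,2]+41)<3)&(abs(T[...,0]-x)<2)&(abs(T[...,1])<30)]; print(x,q[:,1].min().round(1),q[:,1].max().round(1))
E
```

```text
4995 [-7.5 11.  29.4 29.6] -40.88779133791372
[-16.4  -0.8  17.2]
15 -16.6 14.2
20 -16.5 14.5
25 -16.3 14.4
```

Call:
drive_tool:
  plan:
    - {"linear": [0.2, -0.6, 0], "spin": 2}
    - {"linear": [0.5, -1.4, 0], "spin": 5}
    - {"linear": [0.8, -2.3, 0], "spin": 8}
    - {"linear": [1.1, -3.2, 0], "spin": 11.5}
    - {"linear": [1.4, -4, 0], "spin": 11.5}
    - {"linear": [1.43, -4.24, 0.1], "spin": 11.5}
    - {"linear": [1.43, -4.24, 0.5], "spin": 11.5}
    - {"linear": [1.43, -4.24, 1.0], "spin": 11.5}
    - {"linear": [1.43, -4.24, 1.4], "spin": 11.5}
    - {"linear": [1.43, -4.24, 1.4], "spin": 11.5}

```text
time_s: 57.15
ee_pos: [0.4727, -0.2661, 0.1079]
orientation: [-0.002, 0.01, 1.0, 0.001]
contact_force: [0.6, 0.2, -3.3]
finger_gap: 0.329
grasp_force: 30.0
```

```bash
python3 - <<'E'
from h import *
go(472.7,-267.9,62,-1.2)
snap('wrist','w26'); P,_=cloud('w26'); Q=P*1000
for nm,lo,hi in(('rail',60,72),):
    m=(Q[...,2]>lo)&(Q[...,2]<hi)&(Q[...,0]>430)&(Q[...,0]<530)&(Q[...,1]<-225)&(Q[...,1]>-315)
    nl,l,st,_=cv2.connectedComponentsWithStats(m.astype(np.uint8))
    for k in range(1,nl):
        if st[k,4]>40: p=Q[l==k]; print(nm,st[k].tolist(),p.min(0).round(1),p.max(0).round(1))
s,R=toolR(); T=(P-s['ee_pos'])@R*1000
q=T[(abs(T[...,2]+41)<3)&(abs(T[...,0]-20)<10)&(abs(T[...,1])<18)]; print(q.min(0),q.max(0))
q=T[(abs(T[...,2]+41)<3.5)&(abs(T[...,1])<14)]; print(q[:,0].max())
E
```

```text
cur [ 472.7 -266.1  107.9] yaw -1.19 -> lin [-0.0, -0.04, 0.92] spin 0.0
rail [269, 193, 15, 38, 466] [ 436.1 -294.9   60. ] [ 458.4 -286.8   68.3]
rail [341, 193, 15, 38, 416] [ 437.2 -251.4   60. ] [ 459.  -243.4   69.6]
[ 10.00660658 -17.97298513 -43.99945312] [ 28.97282561  17.90072971 -38.00055784]
29.088375828634533
```

Call:
drive_tool:
  plan:
    - {"linear": [0, -0.044, 0.1], "spin": 0}
    - {"linear": [0, -0.044, 0.3], "spin": 0}
    - {"linear": [0, -0.044, 0.5], "spin": 0}
    - {"linear": [0, -0.044, 0.7], "spin": 0}
    - {"linear": [0, -0.044, 0.85], "spin": 0}
    - {"linear": [0, -0.044, 0.92], "spin": 0}
    - {"linear": [0, -0.044, 0.92], "spin": 0}

```text
time_s: 57.9
ee_pos: [0.4732, -0.2692, 0.0644]
orientation: [-0.0, 0.011, 1.0, 0.0]
contact_force: [0.0, -0.3, -2.9]
finger_gap: 0.329
grasp_force: 30.0
```

Call:
drive_tool:
  plan:
    - {"linear": [0, 0, 0.03], "spin": 0}
    - {"linear": [0, 0, 0.05], "spin": 0}
    - {"linear": [0, 0, 0.05], "spin": 0}

```text
time_s: 58.2
ee_pos: [0.4735, -0.2693, 0.0627]
orientation: [0.0, 0.011, 1.0, -0.0]
contact_force: [0.1, -0.6, -2.8]
finger_gap: 0.332
grasp_force: 30.0
```

Call:
drive_tool:
  plan:
    - {"linear": [0, 0.01, 0.03], "spin": 0}
    - {"linear": [0, 0.01, 0.06], "spin": 0}
    - {"linear": [0, 0.01, 0.06], "spin": 0}

```text
time_s: 58.5
ee_pos: [0.4734, -0.2688, 0.0593]
orientation: [-0.0, 0.011, 1.0, 0.0]
contact_force: [-0.1, -0.7, -3.2]
finger_gap: 0.333
grasp_force: 30.0
```

Call:
drive_tool:
  plan:
    - {"linear": [0, 0, 0.02], "spin": 0}
    - {"linear": [0, 0, 0.03], "spin": 0}
    - {"linear": [0, 0, 0.03], "spin": 0}

```text
time_s: 58.8
ee_pos: [0.4735, -0.2689, 0.0589]
orientation: [0.0, 0.011, 1.0, -0.0]
contact_force: [-3.7, 2.6, 7.2]
finger_gap: 0.332
grasp_force: 30.0
```

Call:
drive_tool:
  plan:
    - {"linear": [0, 0, -0.02], "spin": 0}
    - {"linear": [0, 0, -0.02], "spin": 0}
    - {"linear": [0, 0, -0.02], "spin": 0}
    - {"linear": [0, 0, -0.02], "spin": 0}
    - {"linear": [0, 0, -0.5], "spin": 0}
    - {"linear": [0, 0, -1.2], "spin": 0}
    - {"linear": [0, 0, -2.1], "spin": 0}
    - {"linear": [0, 0, -3], "spin": 0}
    - {"linear": [0, 0, -3.6], "spin": 0}
    - {"linear": [0, 0, -3.6], "spin": 0}
  gripper: -0.2

```text
time_s: 59.8
ee_pos: [0.4745, -0.2695, 0.2429]
orientation: [0.003, 0.011, 1.0, -0.002]
contact_force: [0.2, -0.6, 0.0]
finger_gap: 0.599
grasp_force: 0.0
```

```bash
python3 - <<'E'
from h import *
snap('wrist','w27'); im,_,_=snap('scene','c27')
cv2.imwrite('pics/c27c.png',cv2.resize(im[260:400,300:440],None,fx=4,fy=4,interpolation=cv2.INTER_CUBIC)[:,:,::-1])
for f in('w27','c27'):
    P,_=cloud(f); Q=P*1000
    for n,lo,hi in(('top',96,106),('bail',125,150),('handle',70,100)):
        x0,x1=(430,520) if n!='handle' else (625,700)
        m=(Q[...,2]>lo)&(Q[...,2]<hi)&(Q[...,0]>x0)&(Q[...,0]<x1)&(abs(Q[...,1]+270)<40)
        if m.sum()<15: continue
        p=Q[m]; r=cv2.minAreaRect(p[:,:2].astype(np.float32)); print(f,n,m.sum(),np.round(r[0],1),np.round(r[1],1),round(r[2],1),'z',np.percentile(p[:,2],[1,50,99]).round(1))
go(662,-273,200,-1.2)
E
```

```text
w27 top 1962 [ 473.  -269.4] [31.  55.4] 88.9 z [ 97.8 100.  105.2]
w27 bail 210 [ 472.8 -269.5] [25.5  5. ] 88.1 z [126.9 135.9 139.5]
w27 handle 210 [ 674.9 -274.1] [19.1 22.4] 89.3 z [73.7 81.8 84.4]
c27 top 348 [ 472.9 -270.5] [32.4 56.6] 89.0 z [ 96.2  99.6 104.9]
c27 bail 50 [ 473.1 -270.7] [25.1  5.8] 89.9 z [125.2 133.3 138.7]
c27 handle 201 [ 656.1 -274.7] [20.3 59.8] 87.6 z [71.  80.7 84.6]
cur [ 473.5 -268.9  238.1] yaw -1.21 -> lin [-3.77, -0.0, 0.76] spin -0.0
```

View pics/c27c.png

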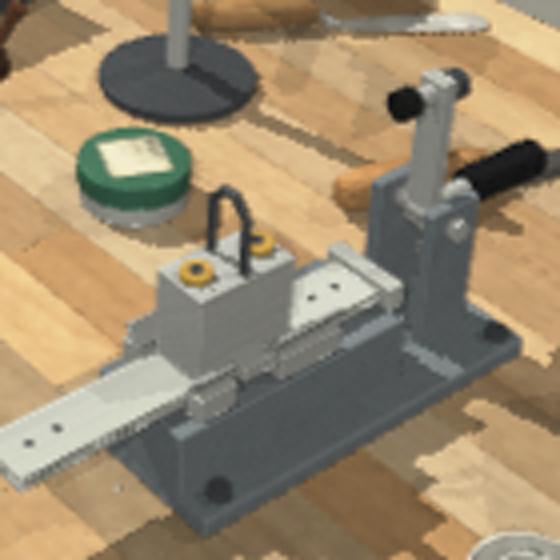

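The guide is seated: top at z = 100, centre at (473,-269.4), ears down in the rail gaps. Next I'll check the clearance over the look-alike guide, then close the clamp.

```bash
python3 - <<'E'
from h import *
P,_=cloud('c27'); Q=P*1000
m=(Q[...,0]>585)&(Q[...,0]<720)&(Q[...,1]<-330)&(Q[...,1]>-450)&(Q[...,2]>20); p=Q[m]; print(p.min(0),np.percentile(p,99.5,axis=0))
m=(Q[...,0]>580)&(Q[...,0]<625)&(abs(Q[...,1]+272)<40)&(Q[...,2]>100); print(np.percentile(Q[m],[1,99],axis=0).round(0))
go(673,-273,41.5,-1.2)
E
```

```text
[ 585.01530405 -441.40031154   20.0253997 ] [ 665.498597   -357.07549728  120.20289976]
[[ 581. -282.  101.]
 [ 617. -265.  150.]]
cur [ 473.5 -268.9  238.1] yaw -1.21 -> lin [-3.99, 0.0, 3.93] spin -0.0
```

Call:
drive_tool:
  plan:
    - {"linear": [-0.8, 0, 0], "spin": 0}
    - {"linear": [-1.7, 0, 0], "spin": 0}
    - {"linear": [-2.6, 0, 0], "spin": 0}
    - {"linear": [-3.4, 0, 0], "spin": 0}
    - {"linear": [-3.99, 0, 0], "spin": 0}
    - {"linear": [-3.99, 0, 0.4], "spin": 0}
    - {"linear": [-3.99, 0, 1], "spin": 0}
    - {"linear": [-3.99, 0, 1], "spin": 0}
    - {"linear": [-3.99, 0, 1], "spin": 0}

```text
time_s: 60.8
ee_pos: [0.6724, -0.2729, 0.1871]
orientation: [-0.001, 0.011, 1.0, 0.0]
contact_force: [-1.0, -0.8, 1.2]
finger_gap: 0.6
grasp_force: 0.0
```

```bash
python3 - <<'E'
from h import *
go(673,-273,41.5,-1.2)
E
```

```text
cur [ 672.4 -272.9  187.1] yaw -1.22 -> lin [-0.02, -0.0, 2.91] spin -0.0
```

Call:
drive_tool:
  plan:
    - {"linear": [0, 0, 0.6], "spin": 0}
    - {"linear": [0, 0, 1.3], "spin": 0}
    - {"linear": [0, 0, 2], "spin": 0}
    - {"linear": [0, 0, 2.6], "spin": 0}
    - {"linear": [0, 0, 2.88], "spin": 0}
    - {"linear": [0, 0, 2.88], "spin": 0}
    - {"linear": [0, 0, 2.88], "spin": 0}

```text
time_s: 61.5
ee_pos: [0.6737, -0.2734, 0.0462]
orientation: [0.001, 0.011, 1.0, -0.0]
contact_force: [-0.2, -0.3, 0.4]
finger_gap: 0.597
grasp_force: 0.0
```

Call:
drive_tool:
  plan:
    - {"linear": [0, 0, 0], "spin": 0}
    - {"linear": [0, 0, 0], "spin": 0}
    - {"linear": [0, 0, 0], "spin": 0}
    - {"linear": [0, 0, 0], "spin": 0}
    - {"linear": [0, 0, 0], "spin": 0}
    - {"linear": [0, 0, 0], "spin": 0}
    - {"linear": [0, 0, 0], "spin": 0}
  gripper: 0.8

```text
time_s: 62.2
ee_pos: [0.6729, -0.2733, 0.0442]
orientation: [0.0, 0.011, 1.0, -0.0]
contact_force: [0.0, -2.7, 1.5]
finger_gap: 0.204
grasp_force: 30.0
```

Gripped (gap 0.204, about 19–20 mm). Now I'll swing it along the arc.

Call:
drive_tool:
  plan:
    - {"linear": [0.02, 0, -0.29], "spin": 0}
    - {"linear": [0.1, 0, -0.56], "spin": 0}
    - {"linear": [0.23, 0, -0.82], "spin": 0}
    - {"linear": [0.41, 0, -1.05], "spin": 0}
    - {"linear": [0.63, 0, -1.23], "spin": 0}
    - {"linear": [0.81, 0, -1.34], "spin": 0}
    - {"linear": [1.01, 0, -1.42], "spin": 0}
    - {"linear": [1.12, 0, -1.45], "spin": 0}
    - {"linear": [1.18, 0, -1.46], "spin": 0}
    - {"linear": [1.18, 0, -1.46], "spin": 0}

```text
time_s: 63.2
ee_pos: [0.6139, -0.2719, 0.1177]
orientation: [0.001, 0.011, 1.0, -0.0]
contact_force: [2.6, -3.4, 0.2]
finger_gap: 0.209
grasp_force: 30.0
```

Call:
drive_tool:
  plan:
    - {"linear": [0.02, 0, 0], "spin": 0}
    - {"linear": [0.04, 0, 0], "spin": 0}
    - {"linear": [0.06, 0, 0], "spin": 0}
    - {"linear": [0.06, 0, 0], "spin": 0}

```text
time_s: 63.6
ee_pos: [0.6118, -0.2718, 0.1181]
orientation: [0.001, 0.01, 1.0, -0.0]
contact_force: [5.3, -4.0, 2.9]
finger_gap: 0.211
grasp_force: 30.0
```

Call:
drive_tool:
  plan:
    - {"linear": [0, 0, 0], "spin": 0}
    - {"linear": [0, 0, 0], "spin": 0}
    - {"linear": [0, 0, 0], "spin": 0}
    - {"linear": [0, 0, 0], "spin": 0}
    - {"linear": [0, 0, 0], "spin": 0}
    - {"linear": [0, 0, -0.5], "spin": 0}
    - {"linear": [0, 0, -1.3], "spin": 0}
    - {"linear": [0, 0, -2.2], "spin": 0}
    - {"linear": [0, 0, -3], "spin": 0}
    - {"linear": [0, 0, -3], "spin": 0}
  gripper: -0.2

```text
time_s: 64.6
ee_pos: [0.612, -0.2722, 0.2738]
orientation: [0.004, 0.011, 1.0, -0.002]
contact_force: [0.2, 1.1, -0.2]
finger_gap: 0.601
grasp_force: 0.0
```

Call:
drive_tool:
  plan:
    - {"linear": [0.4, 0.4, -0.4], "spin": 0}
    - {"linear": [1.2, 1, -0.8], "spin": 0}
    - {"linear": [2, 1.6, -1], "spin": 0}
    - {"linear": [2.6, 2, -1], "spin": 0}
    - {"linear": [2.6, 2, -1], "spin": 0}

```text
time_s: 65.1
ee_pos: [0.4806, -0.167, 0.3186]
orientation: [0.001, 0.01, 1.0, -0.0]
contact_force: [0.6, 0.1, -0.5]
finger_gap: 0.597
grasp_force: 0.0
```

```bash
python3 - <<'E'
from h import *
im,_,_=snap('scene','c30'); im2,_,_=snap('wrist','w30')
a=cv2.resize(im[255:395,300:440],(560,560),interpolation=cv2.INTER_CUBIC)
b=cv2.resize(im2,(240,180)); c=np.zeros((560,240,3),np.uint8); c[:180]=b; cv2.imwrite('pics/c30.png',np.hstack([a,c])[:,:,::-1])
P,_=cloud('c30'); Q=P*1000
m=(Q[...,2]>96)&(Q[...,2]<106)&(Q[...,0]>430)&(Q[...,0]<510)&(abs(Q[...,1]+270)<40); r=cv2.minAreaRect(Q[m][:,:2].astype(np.float32)); print('guide',r,np.median(Q[m][:,2]))
for z in(115,130,145,155):
    m=(abs(Q[...,2]-z)<4)&(Q[...,0]>570)&(Q[...,0]<650)&(abs(Q[...,1]+272)<25); print(z,np.nanmean(Q[m],0).round(1))
m=(Q[...,2]>50)&(Q[...,2]<56)&(abs(Q[...,1]+267)<10)&(Q[...,0]<420)&(Q[...,0]>300); print('front',Q[m][:,0].min(),np.median(Q[m][:,2]))
E
```

```text
guide ((471.8539123535156, -270.73052978515625), (32.634765625, 56.041595458984375), 88.35726165771484) 99.51684319592988
115 [ 599.  -277.5  115.1]
130 [ 601.3 -277.4  130.2]
145 [ 602.7 -277.   144.6]
155 [ 605.6 -276.4  155.6]
front 349.0733952364618 53.359313834176554
```

View pics/c30.png

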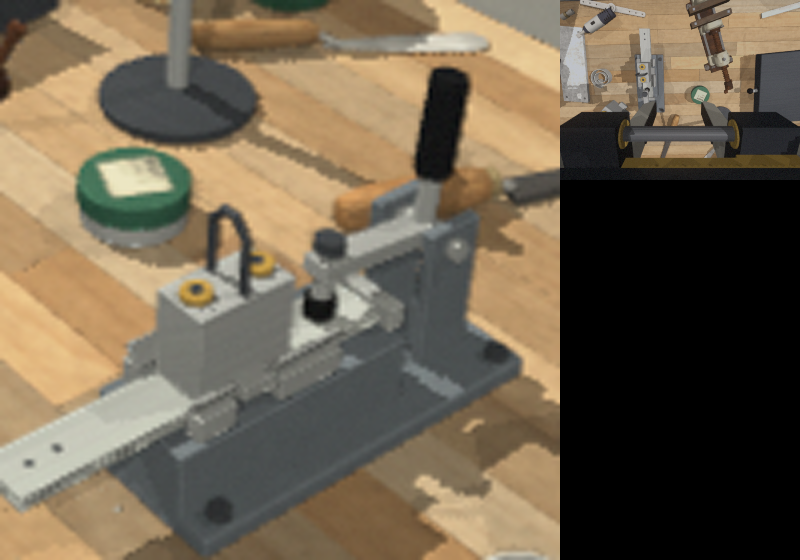

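The clamp is down with its pad on the stack at (320,305), the guide is seated, and the blanks are flat against the stop. I'll hand it in.

```bash
python3 -c "
from workcell import manip; print(manip.close_job())"
```

```text
the job is handed in; nothing more can be done
None
```

I handed the job in at about 65 s: all three blanks are stacked against the stop, the smaller guide is seated on them, and the clamp is down on the stack. On the way, laying the second blank tipped it and the first up onto the stop, so I drew both back, let them lie flat and pushed them home.

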